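# Switch off the curing box and unload the dental models

### The arm

A 6-joint arm with a two-finger parallel gripper is mounted at the origin on the work surface. World frame = base frame: x ahead of the robot, y to its left, z up, the work surface at z = 0. Lengths are in m, angles in rad, forces in N, time in s.
With the tool pointing down it reaches from about 0.375 to 0.9 m from the base axis. Payload 3.1 kg.
Tool frame: the origin (TCP) lies on the centre line of the jaws, within the pads' length; the fingertips stand 25 mm ahead of it and the grasp point (between the pads) lies 6 mm ahead of it; z points along the fingers, y is the direction in which the jaws open and shut (so a half turn about z gives the same grasp; the last joint's range is limited). The gripper opens to 87 mm and grips with 3 to 60 N. Pads are 19 mm wide; open, the fingers measure 117 mm over their backs; the gripper's body (75 mm by 190 mm) begins 51 mm behind the grasp point.
Start: joints at [-1.442, 0.527, 1.433, -0, 1.181, -0.178], TCP at [0.189, -0.596, 0.248] pointing down, gripper open.
Joint ranges: [-3.08, 3.08], [-0.75, 2.2], [0.22, 2.44], [-1.43, 4.57], [0, 2.65], [-2.85, 2.85]. Speed limits (rad/s): [2.79, 2.79, 3.14, 3.14, 3.14, 3.14].

### API

Orientations are given as [roll, pitch, yaw] about the fixed x, y, z axes, in that order (R = Rz(yaw) Ry(pitch) Rx(roll)).
In Python, from rig import get_state, grab_frame, hand_in, masks_of, pinpoint gives the robot as it stands. The module is installed in compiled form; this text tells all that it offers.
- The arm moves only by the tool send_rows, never from a script. Its argument "plan" is a list of rows, each an object with "offset": the shift along the world's x, y, z in m, a list of three; "dr": the turn, a rotation vector about the world's x, y, z in rad, a list of three; "grip": the gripper command: -1 is shut, 1 is fully open, values between are in proportion. A call has 1 to 12 rows; each row is the pose to reach, as a shift and turn from the pose commanded when the call began; what a row does not reach only later rows make up. A row lasts 1/10 s, in which the tool goes at most 50 mm and 8.59 degrees, less where a joint would pass 70% of its speed; a pose out of reach is approached as far as the arm can. A call with a gripper value outside its range is refused whole. The fingers move at their own pace and stop on an object; "grip_force" is the grip in N (left out, the last holds). Time passes only in rows, so rows that repeat a pose let the fingers close. It gives the time, the measured TCP pose, the force and the opening at its end, in the units of the state.
- get_state(): the state, without advancing time (a new reading comes with each control period).
- grab_frame(name): name is "scene" or "side" or "wrist"; returns a dict with "img" (384x512x3 uint8, red, green, blue), "intrinsics" (3x3 intrinsics, pixels), "k1" (the pictures are not rectified: a ray, as slopes to the right and down, at radius r is drawn at 1 + k1 r^2 times it, then the intrinsics apply), "rvec" (rotation vector, rad) and "tvec" (3), from world to camera coordinates, as OpenCV has them. Camera axes: x right, y down, z forward; pixel columns grow to the right and rows downward; lengths in m; the calibration is good to about 2 mm. A picture is of the moment at which its call begins. There is no depth.
- hand_in(): hands the job in, once; it reports no verdict.
Trained networks look in a picture, given as the dict that the camera call returned (one of the last four; its "shot" number tells which), for a name from the list of things; names that differ only in an ending like _2 or _b are one class to them, and where a whole thing is asked for, a point or a joint stands for the part that bears it (a point fixed in the world has none). Each returns a list of dicts, best first, with "p" (0 to 1); they miss things now and then, are a little off and sometimes report something else, mostly with a low value. They report only what shows in the picture. A call takes as long as a camera call. They do not tell look-alikes from the thing itself.
- masks_of(picture, label): "mask" (384x512 bool, what is visible of it) and "location" ([row, column] in pixels, amid what is visible of it).
- pinpoint(picture, label): "location" ([row, column] in pixels: a listed point, or the origin of a listed thing).
The state is a dict: "t": time; "joint_pos": joint angles; "qvel": joint speeds; "tau": joint torques, N m; "eef_pos": TCP position; "eef_rot": TCP orientation; "contact_force": force on the tool from outside, world axes, zero at the start; "wrist_torque": the same for the moment, N m; "finger_gap": finger opening in m.
Only numpy, scipy, OpenCV 4.12 (cv2) and the standard library are available. Lean on these libraries where they do the work, as an engineer would, in place of code of your own. Each camera call takes 0.05 s, during which the arm holds its last target.

### The job

The dental models have finished curing. First switch the curing box off by turning its larger knob, the timer, anticlockwise as far as it goes; then lift the lid off and lay it the right way up on the round mat, take the carrier with both models out by its handle and stand it flat inside the black tray with the models still in it, and finally put the lid back on so that it sits fully home in the chamber's mouth. Leave the smaller knob and everything else on the counter as they are.

Things in the scene. Friction and masses are not known exactly. Their poses are not given: they have to be found in the camera images.
- curer: Light-curing box: white machine, 285 mm (its x) by 200 mm (y), 110 mm high, does not move. Origin: centre of its underside on the counter; x points from the flat control deck with two knobs (side nearest the robot) to the chamber. Deck and chamber rim are 110 mm above the counter.
- chamber_mouth (a point): Centre of the chamber's mouth at rim height, 110 mm above the counter; axes as the curing box. The chamber is an octagonal well 150 mm across flats, centred 42.5 mm along the box's +x from its origin, floor 78 mm below the rim.
- timer (a joint): Angle of the timer knob, the larger of the two knobs. 0 = fully anticlockwise seen from above, against its end stop (off); grows as it is turned clockwise, up to 3.0. It starts between 0.9 and 2.3, stays where it is left, and turns with about 0.05 N m.
- timer_grip (a point): On the timer knob's vertical axis, 37 mm above the deck. Knob: black disc 52 mm across (top 14 mm above the deck) with an upright grip bar 49 mm long, 14 mm thick, top 7 mm above this point. This frame turns with the knob: the bar lies along its x, white line on the -x half. At 0 the bar lies along the box's x, white line to the robot side.
- dimmer_mark (a point): Point 12 mm off the axis of the smaller knob (intensity; 28 mm across, same height, bar 27 mm long), which stands 100 mm to the right (box's -y) of the timer knob. To be left alone.
- lid: Loose round grey lid, about 0.22 kg: plate 176 mm across, 8 mm thick; below it a plug 142 mm across, 6 mm deep, that drops into the chamber's mouth with 4 mm play all round. Origin: centre of the plug's underside, z up; 6 mm below the rim when fitted. Black grip post, 24 mm across, 32 mm tall, at the centre of the top (14 to 46 mm above the origin).
- lid_grip (a point): Point on the axis of the lid's grip post, 32 mm above the lid's origin, 14 mm below the post's top.
- carrier: Loose steel carrier standing in the chamber, about 0.16 kg: round dish 122 mm across with a 12 mm rim, floor 4 mm thick. Origin: centre of its underside. In its middle stands an upright handle plate, 10 mm thick (carrier's x) and 30 mm wide (carrier's y), top 68 mm above the origin.
- carrier_grip (a point): Point in the carrier's handle plate, on its axis 56 mm above the carrier's origin, 12 mm below the plate's top; axes as the carrier: x through the 10 mm thickness.
- model_a: Small plaster dental model (a tooth arch on a block 32 by 44 mm, 16 mm high, 30 g) lying loose in the carrier's dish on the +x side of the handle. Origin: centre of its underside.
- model_b: A like dental model on the -x side of the handle.
- tray: Black shallow instrument tray, 190 mm (its x) by 160 mm (its y), rim 14 mm high and 4 mm thick, floor 4 mm above the counter; does not move. Stands to the left or the right of the curing box. Origin: centre of its underside.
- mat: Flat round cork mat, 190 mm across, 4 mm thick, on the other side of the curing box; does not move. Origin: centre of its underside.
- cup: Bystander: white plastic cup, 66 mm across, 75 mm tall, behind.
- jar: Bystander: amber glass jar, 52 mm across, 70 mm tall, behind.
- mirror: Bystander: steel mouth mirror lying on the counter near the robot, 150 mm long.
- burs: Bystander: aluminium bur block, 40 by 75 mm, about 40 mm tall, near the robot.
- imptray: Bystander: aluminium impression tray, about 100 by 60 mm, 16 mm tall, far to the left.
Mind the look-alikes: they are no part of the job. Of the things shaped like the mat, the cork one is meant.

How it is judged:
By the outcome, as a careful person would: the job done as asked, in the order asked, and still so for the second after the job is handed in, with the robot touching nothing.
It also fails if it takes over 72 s, if anything falls off the work surface, if the arm or the gripper's body presses on something with over 40 N, if the wrist force passes 120 N, or if a joint passes its speed limit or range.

## Working session

There is one attempt and no reset: what is moved stays moved. The work goes in short steps, Python scripts to look and compute and a tool call to move; the robot and the scene stay as the last step left them, time stands still between calls to the robot, and variables do not carry over. Pictures are saved under pics/ and viewed, and the job is handed in when it is done.

Besides the shell and the picture viewer there is one more tool, called after "Request:" as name([rows], argument=value, ...), one row to a line, values as JSON. send_rows: Moves the arm, as the interface text tells. Its arguments: {"type":"object","properties":{"plan":{"type":"array","items":{"type":"object","properties":{"offset":{"type":"array","items":{"type":"number"}},"dr":{"type":"array","items":{"type":"number"}},"grip":{"type":"number"}}}},"grip_force":{"type":"number"}},"required":["plan"]}

```bash
mkdir -p pics; cat > h.py <<'E'
import numpy as np, cv2
from rig import get_state, grab_frame, hand_in, masks_of, pinpoint
def ray(f,px):
    K=np.array(f['intrinsics']);r,c=px
    d=np.array([(c-K[0,2])/K[0,0],(r-K[1,2])/K[1,1]])
    u=d.copy()
    for _ in range(30): u=d/(1+f['k1']*(u@u))
    R=cv2.Rodrigues(np.array(f['rvec'],float))[0];t=np.array(f['tvec'],float).ravel()
    o=-R.T@t; v=R.T@np.array([u[0],u[1],1]); return o,v/np.linalg.norm(v)
def atz(f,px,z):
    o,v=ray(f,px); return o+v*(z-o[2])/v[2]
def proj(f,p):
    K=np.array(f['intrinsics']);R=cv2.Rodrigues(np.array(f['rvec'],float))[0]
    q=R@np.array(p,float)+np.array(f['tvec'],float).ravel(); u=q[:2]/q[2]
    u=u*(1+f['k1']*(u@u)); return np.array([u[1]*K[1,1]+K[1,2],u[0]*K[0,0]+K[0,2]])
def tri(obs):
    A=np.zeros((3,3));b=np.zeros(3)
    for f,px in obs:
        o,v=ray(f,px);M=np.eye(3)-np.outer(v,v);A+=M;b+=M@o
    return np.linalg.solve(A,b)
def save(f,n,crop=None,s=1):
    im=f['img'][:,:,::-1]
    if crop: r0,r1,c0,c1=crop; im=im[r0:r1,c0:c1]
    im=cv2.resize(np.ascontiguousarray(im),None,fx=s,fy=s,interpolation=cv2.INTER_CUBIC); cv2.imwrite('pics/'+n+'.png',im)
def st():
    s=get_state()
    for k in ('t','eef_pos','eef_rot','contact_force','finger_gap'): print(k,np.round(s[k],4))
    return s
E
python3 - <<'E'
from h import *
s=st()
F={}
for n in('scene','side','wrist'):
    f=grab_frame(n);save(f,n+'0',s=1.5);F[n]=f
    o=ray(f,(192,256));print(n,np.round(o,3))
for n in('scene','side'):
    f=F[n]
    for l in['timer','timer_grip','dimmer_mark','lid','lid_grip','chamber_mouth','curer','tray','mat','carrier','cup','jar','burs','mirror','imptray']:
        r=pinpoint(f,l);print(n,l,[(np.round(x['location'],1).tolist(),round(x['p'],2)) for x in r[:3]])
E
```

```text
t 0.0
eef_pos [ 0.1893 -0.5949  0.2466]
eef_rot [-3.1394e+00 -4.0000e-04  3.0780e-01]
contact_force [ 1.1308 -0.2377 -0.2667]
finger_gap 0.0872
scene [[ 1.698 -0.483  1.338]
 [-0.66   0.25  -0.709]]
side [[ 0.43   1.266  0.92 ]
 [ 0.048 -0.852 -0.521]]
wrist [[ 0.267 -0.57   0.384]
 [-0.302 -0.088 -0.949]]Traceback (most recent call last):
  File "<stdin>", line 10, in <module>
ValueError: it knows: burs, carrier, carrier_grip, chamber_mouth, cup, curer, dimmer_mark, imptray, jar, lid, lid_grip, mat, mirror, model, timer_grip, tray
```

```bash
python3 - <<'E'
from h import *
for n in('scene','side'):
    f=grab_frame(n);f0=f
    for l in['timer_grip','dimmer_mark','lid','lid_grip','chamber_mouth','curer','tray','mat','cup','jar','burs','mirror','imptray']:
        r=pinpoint(f,l);print(n,l,[(np.round(x['location'],1).tolist(),round(x['p'],2)) for x in r[:3]])
E
```

```text
scene timer_grip [([169.9, 266.3], 0.46), ([177.7, 364.6], 0.18)]
scene dimmer_mark [([176.5, 243.3], 0.38)]
scene lid [([202.2, 268.5], 0.96), ([182.8, 328.6], 0.74)]
scene lid_grip [([196.0, 274.5], 0.6)]
scene chamber_mouth []
scene curer [([212.2, 265.9], 0.69)]
scene tray [([185.5, 325.8], 0.76)]
scene mat [([191.2, 158.9], 0.84), ([230.2, 194.3], 0.78), ([220.9, 100.5], 0.62)]
scene cup [([221.2, 343.2], 0.66)]
scene jar [([262.1, 220.2], 0.69)]
scene burs [([177.1, 244.5], 0.64), ([185.2, 216.1], 0.53)]
scene mirror [([170.9, 274.2], 0.51)]
scene imptray [([175.4, 364.9], 0.66), ([231.7, 195.5], 0.22)]
side timer_grip [([191.6, 261.1], 0.72)]
side dimmer_mark []
side lid [([199.0, 216.3], 0.79)]
side lid_grip [([186.0, 216.3], 0.79)]
side chamber_mouth [([195.8, 218.8], 0.85), ([253.6, 298.3], 0.47)]
side curer [([224.1, 231.1], 0.59)]
side tray [([287.2, 245.2], 0.74)]
side mat [([175.5, 311.4], 0.92), ([195.6, 220.2], 0.28)]
side cup [([275.1, 168.0], 0.92), ([206.3, 293.3], 0.6), ([179.6, 243.7], 0.24)]
side jar [([186.1, 198.2], 0.47), ([182.4, 244.2], 0.31)]
side burs [([204.9, 295.4], 0.63)]
side mirror [([253.4, 299.6], 0.5)]
side imptray [([345.5, 229.6], 0.78)]
```

View pics/scene0.png

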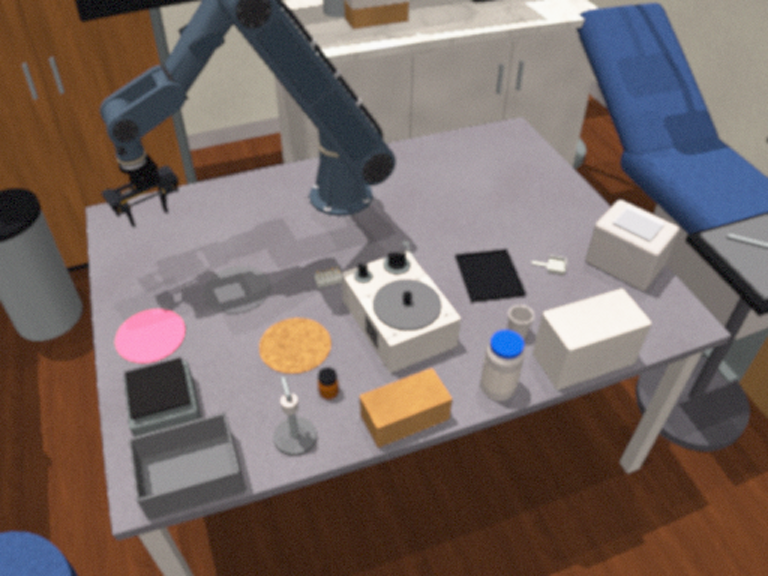

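View pics/side0.png

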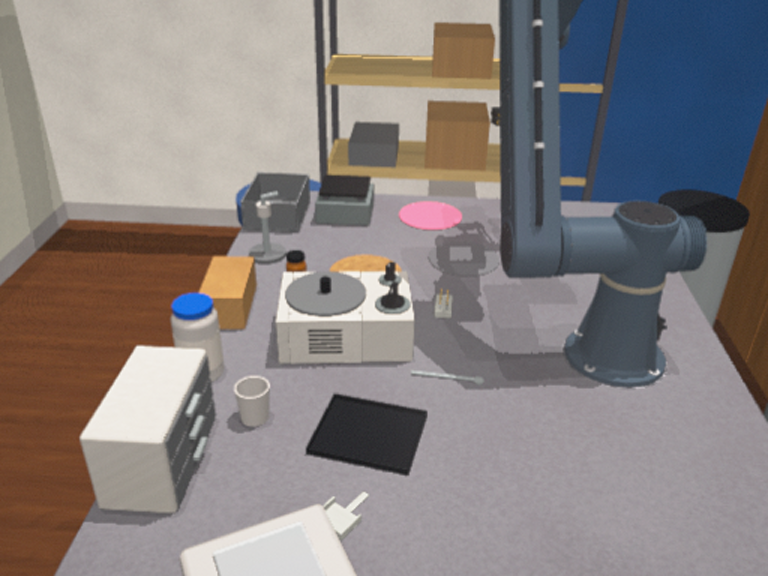

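The scene shows the curing box (scene px ~(200,268)), timer at ~(173,264), dimmer at ~(180,243), tray at (183,327). There are three mat candidates: cork at (230,197), pink at (222,100), and the grey lid disc. I choose the cork one. Next I'll check close crops.

```bash
python3 - <<'E'
from h import *
F={n:grab_frame(n) for n in('scene','side')}
save(F['scene'],'sc_c',(150,260,160,360),4); save(F['side'],'si_c',(165,255,175,325),5)
import pickle;pickle.dump(F,open('F0.pkl','wb'))
print(np.round(tri([(F['scene'],(196,274.5)),(F['side'],(186,216.3))]),3))
for l,z in(('lid',.112),('tray',.01),('mat',.004),('timer_grip',.13)):
  for n in F:
    for m in masks_of(F[n],l)[:3]:
        if m['p']<.3: continue
        M=m['mask'].astype(np.uint8);c=max(cv2.findContours(M,0,1)[0],key=len)
        if len(c)<6: continue
        P=np.array([atz(F[n],(q[0][1],q[0][0]),z)[:2] for q in c],np.float32)
        print(n,l,round(m['p'],2),np.round(m['location']),'area',M.sum(),'ell',np.round(np.ravel(cv2.fitEllipse(P)[0]+cv2.fitEllipse(P)[1]),3),'rect',cv2.minAreaRect(P))
E
```

```text
[ 0.633 -0.009  0.153]
scene lid 0.6 [202. 272.] area 1280 ell [ 0.627 -0.019  0.169  0.184] rect ((0.6266637444496155, -0.01802988350391388), (0.17431004345417023, 0.1801249086856842), 45.83553695678711)
side lid 0.61 [196. 218.] area 1294 ell [ 0.631 -0.026  0.174  0.182] rect ((0.6320961117744446, -0.02723918855190277), (0.17316944897174835, 0.1795848309993744), 5.141479969024658)
scene tray 0.87 [180. 327.] area 1297 ell [0.513 0.289 0.197 0.232] rect ((0.5137561559677124, 0.2884208858013153), (0.17319361865520477, 0.20673920214176178), 79.39976501464844)
scene tray 0.45 [212. 343.] area 272 ell [0.7   0.287 0.064 0.112] rect ((0.7037635445594788, 0.2874193787574768), (0.06525968760251999, 0.11098124831914902), 62.119712829589844)
side tray 0.87 [292. 245.] area 2982 ell [0.512 0.289 0.193 0.227] rect ((0.5114348530769348, 0.28987640142440796), (0.1756828874349594, 0.19391602277755737), 77.98238372802734)
scene mat 0.95 [230. 195.] area 1350 ell [ 0.569 -0.304  0.18   0.183] rect ((0.5697391629219055, -0.30360543727874756), (0.18199487030506134, 0.18295834958553314), 21.247104644
[... 770 characters left out ...]
91 ell [ 0.587 -0.349  0.094  0.158] rect ((0.588997483253479, -0.3495868742465973), (0.15035533905029297, 0.0966281145811081), 5.38077974319458)
scene timer_grip 0.44 [172. 266.] area 137 ell [0.484 0.011 0.051 0.071] rect ((0.48320472240448, 0.010479152202606201), (0.048513397574424744, 0.07111166417598724), 69.41645812988281)
side timer_grip 0.71 [199. 262.] area 164 ell [0.483 0.01  0.043 0.097] rect ((0.48542124032974243, 0.0007541142404079437), (0.0441635437309742, 0.09642656147480011), 3.990360736846924)
side timer_grip 0.43 [263. 166.] area 646 ell [0.702 0.354 0.058 0.135] rect ((0.7020710706710815, 0.35682156682014465), (0.05681198835372925, 0.12784099578857422), 14.00806713104248)
```

View pics/sc_c.png

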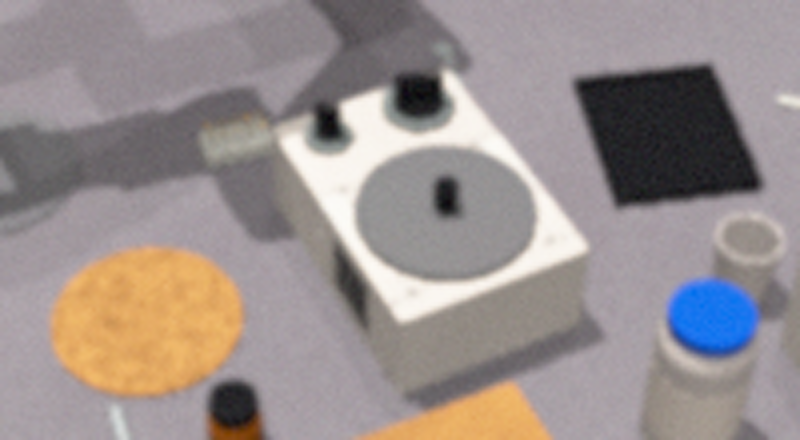

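View pics/si_c.png

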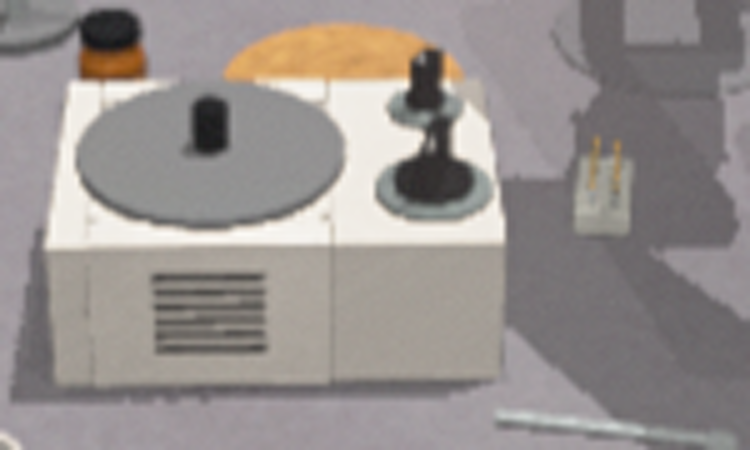

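```bash
python3 - <<'E'
from h import *
import pickle;F=pickle.load(open('F0.pkl','rb'))
P={}
for n,pts,(r0,c0,s) in(('scene',[(585,245),(400,322),(275,130),(450,68)],(150,160,4)),('side',[(66,80),(45,247),(503,245),(478,83)],(165,175,5))):
    Q=np.array([atz(F[n],(r0+y/s-.4,c0+x/s-.4),.11)[:2] for x,y in pts],np.float32);print(n,np.round(Q,3).tolist(),cv2.minAreaRect(Q))
f=F['scene']
print('timer disc',atz(f,(150+103/4,160+418/4),.112),atz(F['side'],(165+187/5,175+435/5),.112))
E
```

```text
scene [[0.7120000123977661, 0.09000000357627869], [0.7400000095367432, -0.10499999672174454], [0.4650000035762787, -0.1340000033378601], [0.4390000104904175, 0.06400000303983688]] ((0.5892963409423828, -0.020849302411079407), (0.2819826304912567, 0.19990971684455872), 6.0180792808532715)
side [[0.7429999709129333, -0.11299999803304672], [0.7170000076293945, 0.09000000357627869], [0.43700000643730164, 0.06199999898672104], [0.460999995470047, -0.13500000536441803]] ((0.5903305411338806, -0.0253886878490448), (0.28717857599258423, 0.20455117523670197), 5.573590278625488)
timer disc [0.48150629 0.01340697 0.112     ] [0.48142025 0.00539223 0.112     ]
```

View pics/wrist0.png

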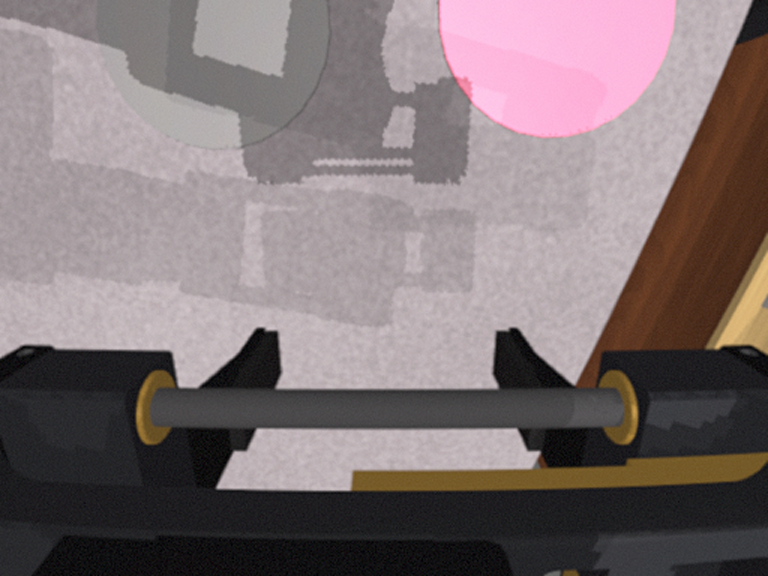

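Request:
send_rows([
  {"offset": [0.05, 0.08, 0.03], "dr": [0, 0, 0], "grip": 1},
  {"offset": [0.12, 0.24, 0.08], "dr": [0, 0, 0], "grip": 1},
  {"offset": [0.12, 0.24, 0.08], "dr": [0, 0, 0], "grip": 1},
  {"offset": [0.12, 0.24, 0.08], "dr": [0, 0, 0], "grip": 1},
  {"offset": [0.2, 0.56, 0.08], "dr": [0, 0, -0.1], "grip": 1},
  {"offset": [0.2, 0.56, 0.08], "dr": [0, 0, -0.2], "grip": 1},
  {"offset": [0.2, 0.56, 0.08], "dr": [0, 0, -0.2], "grip": 1},
  {"offset": [0.2, 0.56, 0.08], "dr": [0, 0, -0.2], "grip": 1},
  {"offset": [0.2, 0.56, 0.08], "dr": [0, 0, -0.2], "grip": 1},
  {"offset": [0.2, 0.56, 0.08], "dr": [0, 0, -0.2], "grip": 1},
  {"offset": [0.2, 0.56, 0.08], "dr": [0, 0, -0.2], "grip": 1},
  {"offset": [0.2, 0.56, 0.08], "dr": [0, 0, -0.2], "grip": 1},
], grip_force=20)

```text
t: 3.25
eef_pos: [0.3878, -0.0397, 0.3278]
eef_rot: [3.141, -0.001, 0.107]
contact_force: [2.1, -0.0, 0.1]
finger_gap: 0.0873
```

```bash
python3 - <<'E'
from h import *
st()
f=grab_frame('wrist');save(f,'wrist1',s=1.5)
import pickle;pickle.dump(f,open('w1.pkl','wb'))
for l in['timer_grip','dimmer_mark','lid','lid_grip','chamber_mouth','curer']:
    print(l,[(np.round(x['location'],1).tolist(),round(x['p'],2)) for x in pinpoint(f,l)[:3]])
E
```

```text
t 3.25
eef_pos [ 0.3878 -0.0397  0.3278]
eef_rot [ 3.1409e+00 -1.4000e-03  1.0730e-01]
contact_force [ 2.1372 -0.0183  0.0919]
finger_gap 0.0873
timer_grip [([80.6, 218.5], 0.63)]
dimmer_mark [([72.4, 312.8], 0.91)]
lid []
lid_grip []
chamber_mouth []
curer []
```

View pics/wrist1.png

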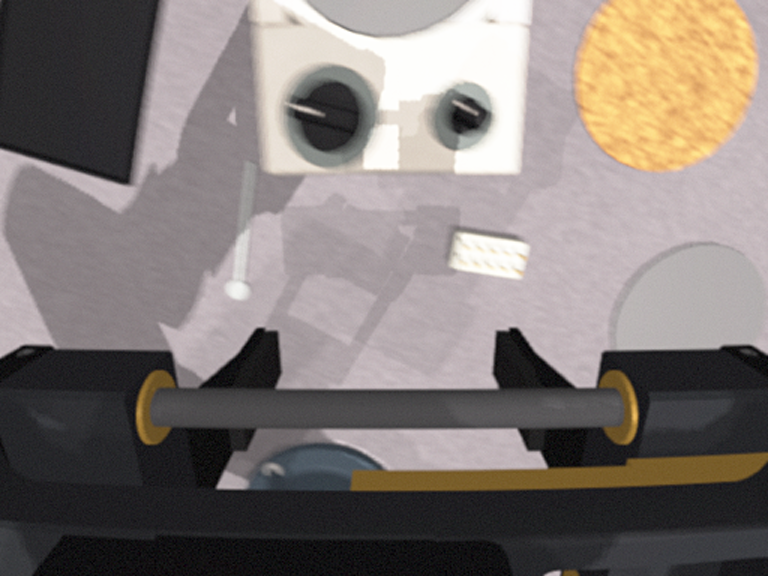

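```bash
python3 - <<'E'
from h import *
import pickle;f=pickle.load(open('w1.pkl','rb'))
save(f,'w1c',(35,120,160,345),4)
print('timer_grip',atz(f,(80.6,218.5),.147),'dim',atz(f,(72.4,312.8),.147))
E
```

```text
timer_grip [0.47981753 0.01121557 0.147     ] dim [ 0.49821817 -0.08401177  0.147     ]
```

View pics/w1c.png

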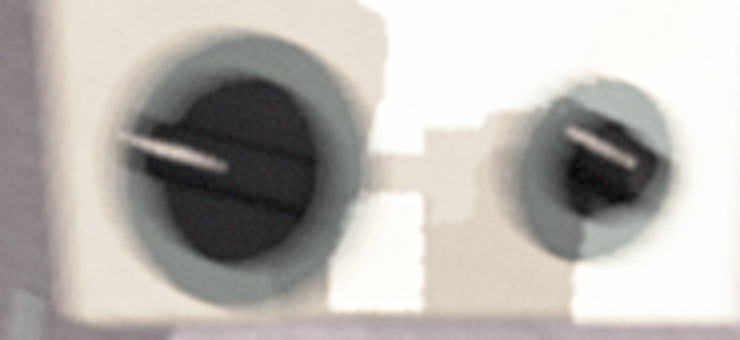

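```bash
python3 - <<'E'
from h import *
import pickle;f=pickle.load(open('w1.pkl','rb'))
W=lambda x,y,z:atz(f,(35+(y+.5)/4-.5,160+(x+.5)/4-.5),z)[:2]
a,b=W(122,138,.154),W(225,165,.154);d=a-b;wl=np.arctan2(d[1],d[0])
print('line',a,b,np.linalg.norm(d),'bar x dir',wl-np.pi,'center by line', a-d/np.linalg.norm(d)*.0245)
e0,e1=W(90,320,.11),W(720,318,.11);d=e0-e1;print('edge',e0,e1,'box yaw',np.arctan2(d[1],d[0])-np.pi/2)
print('theta', .1-(wl-np.pi))
# ring at z .111
c=np.array([W(x,y,.111) for x,y in[(125,170),(245,30),(362,170),(240,305)]]);print('ring',c.mean(0),cv2.minEnclosingCircle(c.astype(np.float32)))
E
```

```text
line [0.48775155 0.03940189] [0.48383705 0.01326111] 0.0264322435997625 bar x dir -1.7194383858228293 center by line [0.48412321 0.01517205]
edge [0.43847329 0.05624114] [ 0.45896532 -0.12917764] box yaw 0.1100708688705847
theta 1.8194383858228294
ring [0.48500241 0.01412808] ((0.48483824729919434, 0.014248959720134735), 0.0376729853451252)
```

Request:
send_rows([
  {"offset": [0.05, 0.03, -0.02], "dr": [0, 0, 0.15], "grip": 1},
  {"offset": [0.094, 0.049, -0.068], "dr": [0, 0, 0.3], "grip": 1},
  {"offset": [0.094, 0.049, -0.068], "dr": [0, 0, 0.45], "grip": 1},
  {"offset": [0.094, 0.049, -0.068], "dr": [0, 0, 0.6], "grip": 1},
  {"offset": [0.094, 0.049, -0.068], "dr": [0, 0, 0.75], "grip": 1},
  {"offset": [0.094, 0.049, -0.068], "dr": [0, 0, 0.9], "grip": 1},
  {"offset": [0.094, 0.049, -0.068], "dr": [0, 0, 1.05], "grip": 1},
  {"offset": [0.094, 0.049, -0.068], "dr": [0, 0, 1.2], "grip": 1},
  {"offset": [0.094, 0.049, -0.068], "dr": [0, 0, 1.31], "grip": 1},
  {"offset": [0.094, 0.049, -0.068], "dr": [0, 0, 1.31], "grip": 1},
  {"offset": [0.094, 0.049, -0.068], "dr": [0, 0, 1.31], "grip": 1},
])

```text
t: 4.7
eef_pos: [0.4817, 0.0057, 0.259]
eef_rot: [-3.141, 0.0, 1.412]
contact_force: [0.5, 0.4, 0.1]
finger_gap: 0.0872
```

```bash
python3 - <<'E'
from h import *
s=st();print(s['joint_pos'])
f=grab_frame('wrist');save(f,'wrist2',s=1.5)
import pickle;pickle.dump(f,open('w2.pkl','wb'))
for l in['timer_grip','dimmer_mark','lid_grip','chamber_mouth']:
    print(l,[(np.round(x['location'],1).tolist(),round(x['p'],2)) for x in pinpoint(f,l)[:3]])
R=cv2.Rodrigues(np.array(f['rvec']))[0]
tip=np.array(s['eef_pos'])
for p in [(.483,.013,.154),(.483,.013,.147)]: print(proj(f,p))
E
```

```text
t 4.7
eef_pos [0.4817 0.0057 0.259 ]
eef_rot [-3.1413e+00  1.0000e-04  1.4123e+00]
contact_force [0.4862 0.3819 0.0511]
finger_gap 0.0872
[-2.20569618e-01  3.19780764e-01  1.76835137e+00 -1.16680789e-04
  1.05370653e+00 -6.19830193e-02]
timer_grip [([190.8, 257.2], 0.89)]
dimmer_mark [([273.3, 290.9], 0.63)]
lid_grip [([190.1, 417.7], 0.64)]
chamber_mouth []
[185.616868   257.59298538]
[183.29510449 257.59969335]
```

View pics/wrist2.png

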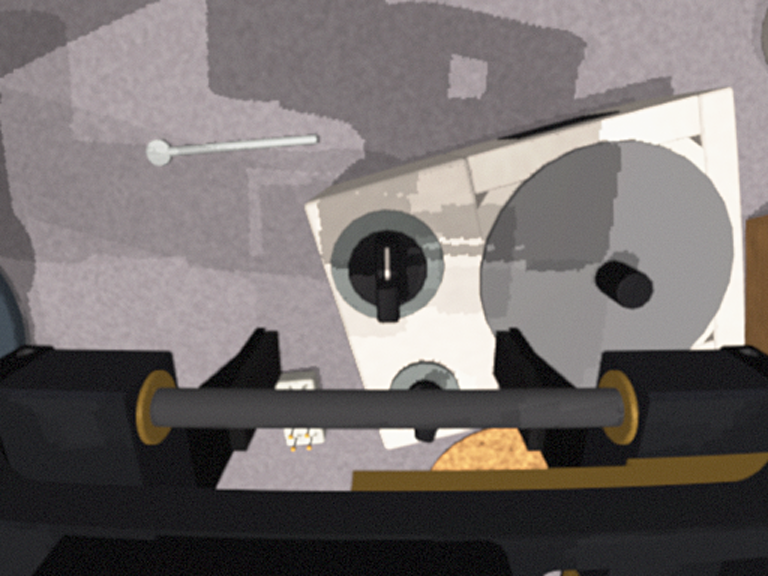

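Request:
send_rows([
  {"offset": [0, 0, -0.03], "dr": [0, 0, 0], "grip": 1},
  {"offset": [0, 0, -0.03], "dr": [0, 0, 0], "grip": 1},
  {"offset": [0, 0, -0.03], "dr": [0, 0, 0], "grip": 1},
])

```text
t: 5.25
eef_pos: [0.4813, 0.0076, 0.2291]
eef_rot: [-3.14, -0.0, 1.418]
contact_force: [0.2, -0.4, 0.4]
finger_gap: 0.0868
```

```bash
python3 - <<'E'
from h import *
s=st();
import pickle;f=pickle.load(open('w2.pkl','rb'))
print(atz(f,(190.8,257.2),.147), 'bar top ends',atz(f,(164,258),.154),atz(f,(200,258),.154))
print('lidgrip',atz(f,(190.1,417.7),.136))
f=grab_frame('wrist');save(f,'wrist3',(140,300,180,340),4)
for l in['timer_grip']:
  for x in pinpoint(f,l)[:1]:print(x,atz(f,x['location'],.147))
E
```

```text
t 5.25
eef_pos [0.4813 0.0076 0.2291]
eef_rot [-3.1399e+00 -1.0000e-04  1.4178e+00]
contact_force [ 0.1864 -0.3814  0.4177]
finger_gap 0.0868
[0.48154201 0.0061656  0.147     ] bar top ends [0.48635947 0.03176079 0.154     ] [ 4.81265359e-01 -5.03356487e-05  1.54000000e-01]
lidgrip [ 0.63133323 -0.02086801  0.136     ]
{'location': [202.3, 256.8], 'p': 0.75} [0.48075657 0.00826293 0.147     ]
```

View pics/wrist3.png

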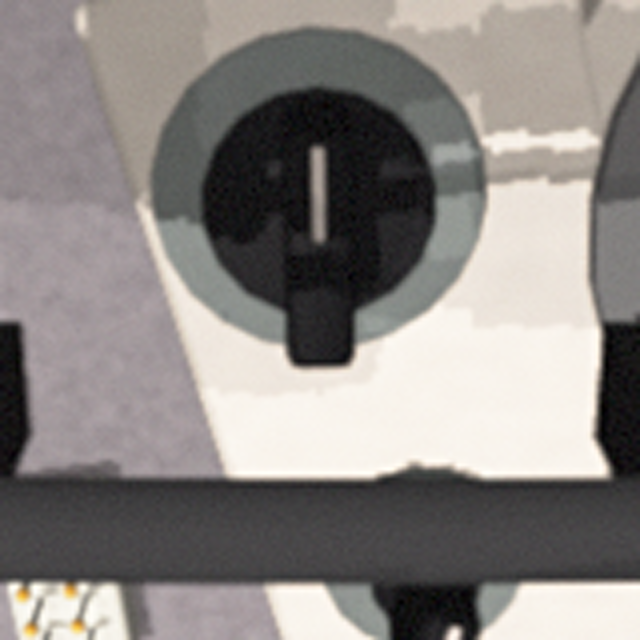

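```bash
python3 - <<'E'
from h import *
f=grab_frame('wrist')
W=lambda x,y,z:atz(f,(140+(y+.5)/4-.5,180+(x+.5)/4-.5),z)[:2]
a,b=W(318,143,.154),W(321,366,.154);print(a,b,np.linalg.norm(a-b),(a+b)/2,np.arctan2(*(a-b)[::-1]))
c=np.array([W(x,y,.124) for x,y in[(203,197),(436,195),(318,87)]]);print(cv2.minEnclosingCircle(c.astype(np.float32)))
c=np.array([W(x,y,.111) for x,y in[(152,190),(486,190),(318,28),(318,348)]]);print('ring',cv2.minEnclosingCircle(c.astype(np.float32)))
E
```

```text
[0.48734139 0.03121458] [ 0.48096634 -0.01434264] 0.046001105848673944 [0.48415386 0.00843597] 1.4317641181773724
((0.48480504751205444, 0.011396197602152824), 0.025385795161128044)
ring ((0.4839807152748108, 0.007653777487576008), 0.038411945104599)
```

Request:
send_rows([
  {"offset": [0.002, 0.001, -0.03], "dr": [0, 0, 0], "grip": 1},
  {"offset": [0.002, 0.001, -0.055], "dr": [0, 0, 0], "grip": 1},
  {"offset": [0.002, 0.001, -0.073], "dr": [0, 0, 0], "grip": 1},
  {"offset": [0.002, 0.001, -0.073], "dr": [0, 0, 0], "grip": 1},
  {"offset": [0.002, 0.001, -0.073], "dr": [0, 0, 0], "grip": -1},
  {"offset": [0.002, 0.001, -0.073], "dr": [0, 0, 0], "grip": -1},
  {"offset": [0.002, 0.001, -0.073], "dr": [0, 0, 0], "grip": -1},
  {"offset": [0.002, 0.001, -0.073], "dr": [0, 0, 0], "grip": -1},
  {"offset": [0.002, 0.001, -0.073], "dr": [0, 0, 0], "grip": -1},
], grip_force=20)

```text
t: 6.3
eef_pos: [0.4839, 0.0084, 0.1567]
eef_rot: [3.14, 0.0, 1.418]
contact_force: [0.4, -0.6, -0.5]
finger_gap: 0.0551
```

```bash
python3 - <<'E'
from h import *
s=st()
f=grab_frame('wrist');save(f,'wrist4',s=1.5)
E
```

```text
t 6.3
eef_pos [0.4839 0.0084 0.1567]
eef_rot [3.1405e+00 1.0000e-04 1.4178e+00]
contact_force [ 0.4236 -0.6417 -0.5363]
finger_gap 0.0551
```

View pics/wrist4.png

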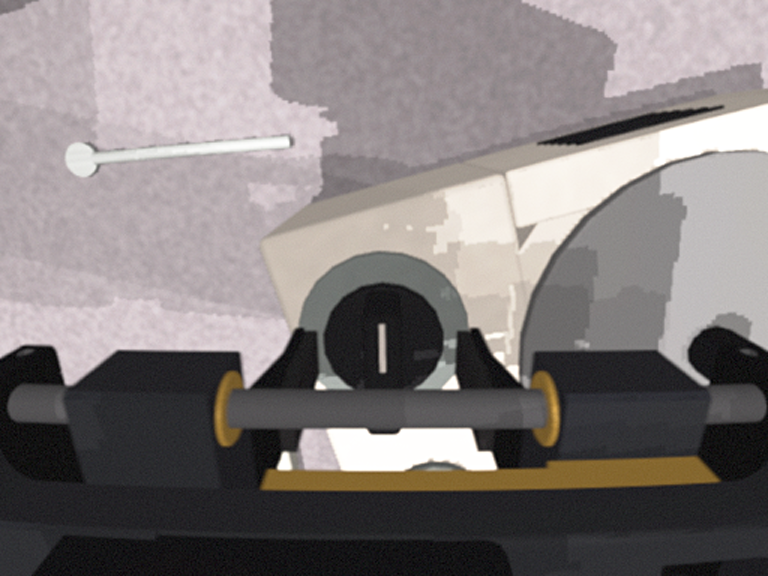

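Request:
send_rows([
  {"offset": [0, 0, 0], "dr": [0, 0, 0], "grip": -1},
  {"offset": [0, 0, 0], "dr": [0, 0, 0], "grip": -1},
  {"offset": [0, 0, 0], "dr": [0, 0, 0], "grip": -1},
  {"offset": [0, 0, 0], "dr": [0, 0, 0], "grip": -1},
  {"offset": [0, 0, 0], "dr": [0, 0, 0], "grip": -1},
  {"offset": [0, 0, 0], "dr": [0, 0, 0], "grip": -1},
  {"offset": [0, 0, 0], "dr": [0, 0, 0], "grip": -1},
])

```text
t: 7.05
eef_pos: [0.4826, 0.0086, 0.1561]
eef_rot: [-3.139, -0.0, 1.418]
contact_force: [-3.4, 0.6, 2.7]
finger_gap: 0.0136
```

Request:
send_rows([
  {"offset": [0, 0, 0], "dr": [0, 0, 0.14], "grip": -1},
  {"offset": [0, 0, 0], "dr": [0, 0, 0.28], "grip": -1},
  {"offset": [0, 0, 0], "dr": [0, 0, 0.42], "grip": -1},
  {"offset": [0, 0, 0], "dr": [0, 0, 0.56], "grip": -1},
  {"offset": [0, 0, 0], "dr": [0, 0, 0.7], "grip": -1},
  {"offset": [0, 0, 0], "dr": [0, 0, 0.84], "grip": -1},
  {"offset": [0, 0, 0], "dr": [0, 0, 0.98], "grip": -1},
  {"offset": [0, 0, 0], "dr": [0, 0, 1.12], "grip": -1},
  {"offset": [0, 0, 0], "dr": [0, 0, 1.26], "grip": -1},
  {"offset": [0, 0, 0], "dr": [0, 0, 1.4], "grip": -1},
  {"offset": [0, 0, 0], "dr": [0, 0, 1.5], "grip": -1},
  {"offset": [0, 0, 0], "dr": [0, 0, 1.6], "grip": -1},
])

```text
t: 8.25
eef_pos: [0.4824, 0.0084, 0.1561]
eef_rot: [-3.141, -0.003, 3.022]
contact_force: [-3.7, -1.6, 2.8]
finger_gap: 0.0137
```

```bash
python3 - <<'E'
from h import *
s=st();print(s['wrist_torque'],s['joint_pos'])
E
```

```text
t 8.25
eef_pos [0.4824 0.0084 0.1561]
eef_rot [-3.1413e+00 -2.7000e-03  3.0222e+00]
contact_force [-3.7367 -1.6301  2.7749]
finger_gap 0.0137
[-0.12436507  0.41679717 -0.10700269] [-2.14377028e-01  4.85283897e-01  1.87163165e+00 -7.89598297e-04
  7.87375021e-01 -1.66520084e+00]
```

Request:
send_rows([
  {"offset": [0, 0, 0], "dr": [0, 0, 0.06], "grip": -1},
  {"offset": [0, 0, 0], "dr": [0, 0, 0.12], "grip": -1},
  {"offset": [0, 0, 0], "dr": [0, 0, 0.18], "grip": -1},
  {"offset": [0, 0, 0], "dr": [0, 0, 0.24], "grip": -1},
  {"offset": [0, 0, 0], "dr": [0, 0, 0.24], "grip": -1},
])

```text
t: 8.75
eef_pos: [0.4824, 0.0084, 0.1561]
eef_rot: [3.141, -0.003, -3.026]
contact_force: [-4.0, -0.4, 3.2]
finger_gap: 0.0139
```

```bash
python3 - <<'E'
from h import *
s=st();print(s['wrist_torque'],s['joint_pos'])
E
```

```text
t 8.75
eef_pos [0.4824 0.0084 0.1561]
eef_rot [ 3.1412e+00 -2.6000e-03 -3.0258e+00]
contact_force [-4.0265 -0.3784  3.1569]
finger_gap 0.0139
[-0.05498066  0.58946457 -0.05446811] [-2.14479841e-01  4.85275199e-01  1.87156769e+00 -7.03814789e-04
  7.87334171e-01 -1.90057940e+00]
```

Request:
send_rows([
  {"offset": [0, 0, 0], "dr": [0, 0, 0.05], "grip": -1},
  {"offset": [0, 0, 0], "dr": [0, 0, 0.1], "grip": -1},
  {"offset": [0, 0, 0], "dr": [0, 0, 0.1], "grip": -1},
])

```text
t: 9.05
eef_pos: [0.4829, 0.0085, 0.156]
eef_rot: [3.141, -0.001, -2.928]
contact_force: [-3.6, -0.7, 1.2]
finger_gap: 0.0151
```

```bash
python3 - <<'E'
from h import *
s=st();print(s['wrist_torque'])
E
```

```text
t 9.05
eef_pos [0.4829 0.0085 0.156 ]
eef_rot [ 3.1407e+00 -1.5000e-03 -2.9282e+00]
contact_force [-3.6424 -0.701   1.2131]
finger_gap 0.0151
[-0.06781612  0.53599552 -0.48579236]
```

Request:
send_rows([
  {"offset": [0, 0, 0], "dr": [0, 0, 0], "grip": 1},
  {"offset": [0, 0, 0], "dr": [0, 0, 0], "grip": 1},
  {"offset": [0, 0, 0], "dr": [0, 0, 0], "grip": 1},
  {"offset": [0, 0, 0], "dr": [0, 0, 0], "grip": 1},
  {"offset": [0, 0, 0.05], "dr": [0, 0, 0], "grip": 1},
  {"offset": [0, 0, 0.1], "dr": [0, 0, 0], "grip": 1},
  {"offset": [0.05, -0.02, 0.12], "dr": [0, 0, -0.15], "grip": 1},
  {"offset": [0.1, -0.04, 0.12], "dr": [0, 0, -0.3], "grip": 1},
  {"offset": [0.1, -0.04, 0.12], "dr": [0, 0, -0.45], "grip": 1},
  {"offset": [0.1, -0.04, 0.12], "dr": [0, 0, -0.6], "grip": 1},
  {"offset": [0.1, -0.04, 0.12], "dr": [0, 0, -0.75], "grip": 1},
  {"offset": [0.1, -0.04, 0.12], "dr": [0, 0, -0.9], "grip": 1},
])

```text
t: 10.25
eef_pos: [0.5839, -0.0317, 0.2759]
eef_rot: [3.142, 0.0, 2.451]
contact_force: [0.0, 0.5, 0.3]
finger_gap: 0.0864
```

Request:
send_rows([
  {"offset": [0.05, 0.01, 0], "dr": [0, 0, -0.15], "grip": 1},
  {"offset": [0.05, 0.01, 0], "dr": [0, 0, -0.3], "grip": 1},
  {"offset": [0.05, 0.01, 0], "dr": [0, 0, -0.45], "grip": 1},
  {"offset": [0.05, 0.01, 0], "dr": [0, 0, -0.6], "grip": 1},
  {"offset": [0.05, 0.01, 0], "dr": [0, 0, -0.75], "grip": 1},
  {"offset": [0.05, 0.01, 0], "dr": [0, 0, -0.87], "grip": 1},
  {"offset": [0.05, 0.01, 0], "dr": [0, 0, -0.87], "grip": 1},
  {"offset": [0.05, 0.01, 0], "dr": [0, 0, -0.87], "grip": 1},
])

```text
t: 11.05
eef_pos: [0.6337, -0.0216, 0.2761]
eef_rot: [3.142, 0.0, 1.59]
contact_force: [0.4, -0.0, -0.5]
finger_gap: 0.087
```

```bash
python3 - <<'E'
from h import *
s=st()
f=grab_frame('wrist');save(f,'wrist5',s=1.5)
import pickle;pickle.dump(f,open('w5.pkl','wb'))
for l,z in[('timer_grip',.147),('dimmer_mark',.147),('lid_grip',.136),('lid',.104)]:
    for x in pinpoint(f,l)[:2]:print(l,round(x['p'],2),x['location'],atz(f,x['location'],z))
g=grab_frame('scene');save(g,'scene5',(150,270,160,360),4)
for m in masks_of(f,'lid')[:1]:
    M=m['mask'].astype(np.uint8);c=max(cv2.findContours(M,0,1)[0],key=len)
    P=np.array([atz(f,(q[0][1],q[0][0]),.112)[:2] for q in c if q[0][1]<225],np.float32)
    print(m['p'],cv2.fitEllipse(P),cv2.minEnclosingCircle(P))
for l in('mat','jar','cup'):
  for m in masks_of(g,l)[:3]: print(l,m['p'],m['location'])
E
```

```text
t 11.05
eef_pos [ 0.6337 -0.0216  0.2761]
eef_rot [3.1415 0.     1.5904]
contact_force [ 0.4489 -0.043  -0.534 ]
finger_gap 0.087
timer_grip 0.82 [155.4, 94.1] [0.48007584 0.00513575 0.147     ]
dimmer_mark 0.95 [237.0, 122.8] [ 0.49777658 -0.07889893  0.147     ]
lid_grip 0.59 [183.6, 254.9] [ 0.63131356 -0.02292277  0.136     ]
lid 0.63 [167.1, 252.1] [ 0.62784978 -0.01397471  0.104     ]
lid 0.41 [180.6, 252.9] [ 0.62893049 -0.02911609  0.104     ]
0.68 ((0.6294118762016296, -0.02112646773457527), (0.17675036191940308, 0.17791980504989624), 170.76791381835938) ((0.6292629241943359, -0.020633148029446602), 0.08950266242027283)
mat 0.94 [225.8, 102.0]
mat 0.72 [193.0, 159.4]
mat 0.69 [229.6, 196.3]
jar 0.82 [256.4, 221.4]
cup 0.7 [211.0, 345.8]
cup 0.56 [255.6, 219.3]
```

View pics/wrist5.png

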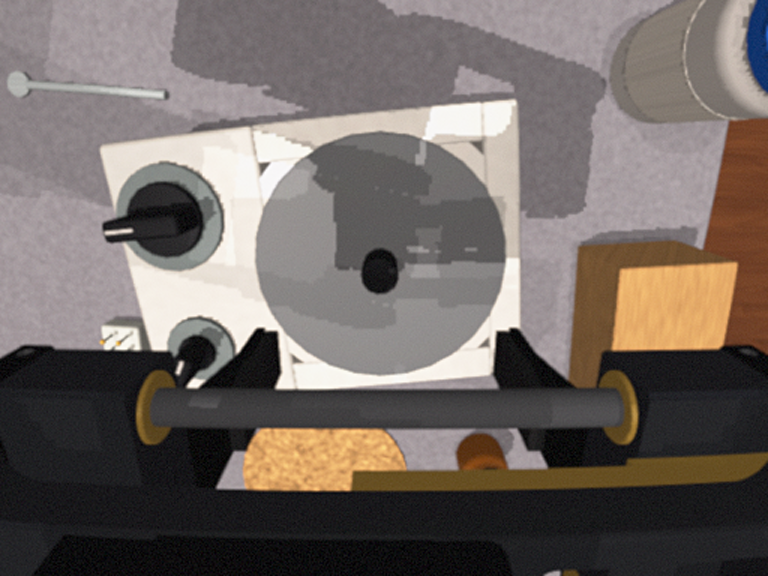

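View pics/scene5.png

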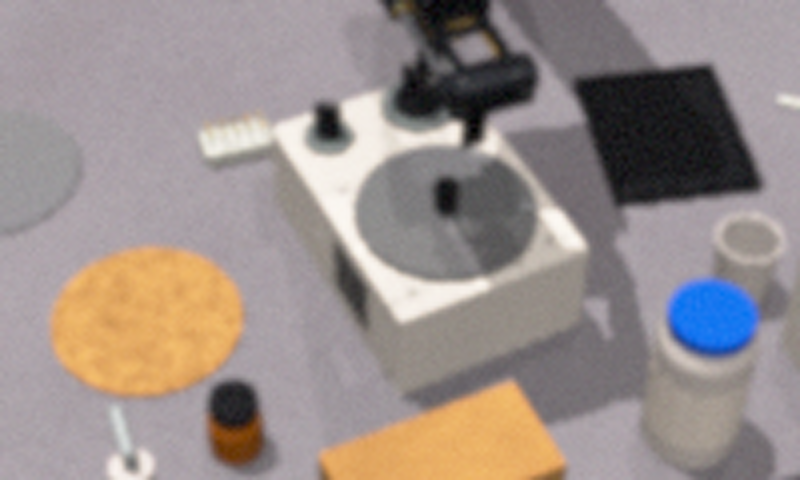

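Request:
send_rows([
  {"offset": [-0.003, -0.001, -0.04], "dr": [0, 0, 0], "grip": 0.1},
  {"offset": [-0.003, -0.001, -0.08], "dr": [0, 0, 0], "grip": 0.1},
  {"offset": [-0.003, -0.001, -0.11], "dr": [0, 0, 0], "grip": 0.1},
  {"offset": [-0.003, -0.001, -0.132], "dr": [0, 0, 0], "grip": 0.1},
  {"offset": [-0.003, -0.001, -0.132], "dr": [0, 0, 0], "grip": 0.1},
  {"offset": [-0.003, -0.001, -0.132], "dr": [0, 0, 0], "grip": -1},
  {"offset": [-0.003, -0.001, -0.132], "dr": [0, 0, 0], "grip": -1},
  {"offset": [-0.003, -0.001, -0.132], "dr": [0, 0, 0], "grip": -1},
  {"offset": [-0.003, -0.001, -0.132], "dr": [0, 0, 0], "grip": -1},
  {"offset": [-0.003, -0.001, -0.132], "dr": [0, 0, 0], "grip": -1},
  {"offset": [-0.003, -0.001, -0.132], "dr": [0, 0, 0], "grip": -1},
], grip_force=30)

```text
t: 12.65
eef_pos: [0.6304, -0.0226, 0.1442]
eef_rot: [-3.141, -0.0, 1.588]
contact_force: [-0.2, -0.5, 0.7]
finger_gap: 0.0235
```

```bash
python3 - <<'E'
from h import *
import pickle
F=pickle.load(open('F0.pkl','rb'));f=F['scene'];g=F['side']
# lamp base, lamp top
print('lampbase',atz(f,(289,197),.0),'jar base',atz(f,(262,220),0))
for l,z in(('jar',.0),('mat',.004)):
  pass
print('lamp head', [np.round(atz(f,(268,193),z),3).tolist() for z in(.05,.1,.15)], [np.round(atz(g,(140,176),z),3).tolist() for z in(.05,.1,.15)])
st()
E
```

```text
lampbase [ 0.83169489 -0.37336349  0.        ] jar base [ 0.74756308 -0.26261066  0.        ]
lamp head [[0.776, -0.368, 0.05], [0.812, -0.372, 0.1], [0.847, -0.377, 0.15]] [[0.883, -0.556, 0.05], [0.857, -0.452, 0.1], [0.831, -0.347, 0.15]]
t 12.65
eef_pos [ 0.6304 -0.0226  0.1442]
eef_rot [-3.1411 -0.      1.5879]
contact_force [-0.2038 -0.5376  0.6733]
finger_gap 0.0235
```

Request:
send_rows([
  {"offset": [0, 0, 0.03], "dr": [0, 0, 0], "grip": -1},
  {"offset": [0, 0, 0.07], "dr": [0, 0, 0], "grip": -1},
  {"offset": [0, 0, 0.1], "dr": [0, 0, 0], "grip": -1},
  {"offset": [-0.005, -0.03, 0.1], "dr": [0, 0, 0], "grip": -1},
  {"offset": [-0.015, -0.075, 0.1], "dr": [0, 0, 0], "grip": -1},
  {"offset": [-0.025, -0.12, 0.1], "dr": [0, 0, 0], "grip": -1},
  {"offset": [-0.035, -0.165, 0.1], "dr": [0, 0, 0], "grip": -1},
  {"offset": [-0.045, -0.21, 0.1], "dr": [0, 0, 0], "grip": -1},
  {"offset": [-0.055, -0.25, 0.1], "dr": [0, 0, 0], "grip": -1},
  {"offset": [-0.061, -0.281, 0.1], "dr": [0, 0, 0], "grip": -1},
  {"offset": [-0.061, -0.281, 0.06], "dr": [0, 0, 0], "grip": -1},
  {"offset": [-0.061, -0.281, 0.02], "dr": [0, 0, 0], "grip": -1},
])

```text
t: 13.85
eef_pos: [0.57, -0.306, 0.1645]
eef_rot: [3.138, 0.003, 1.585]
contact_force: [0.4, 0.8, -2.1]
finger_gap: 0.0233
```

```bash
python3 - <<'E'
from h import *
s=st()
for n in('scene','side','wrist'):
    f=grab_frame(n);save(f,n+'6',s=1.5)
    if n=='wrist':
      for m in masks_of(f,'mat')[:2]: print(m['p'],m['location'])
E
```

```text
t 13.85
eef_pos [ 0.57   -0.306   0.1645]
eef_rot [3.138e+00 2.700e-03 1.585e+00]
contact_force [ 0.3832  0.8039 -2.1401]
finger_gap 0.0233
0.6 [231.7, 64.1]
```

View pics/scene6.png

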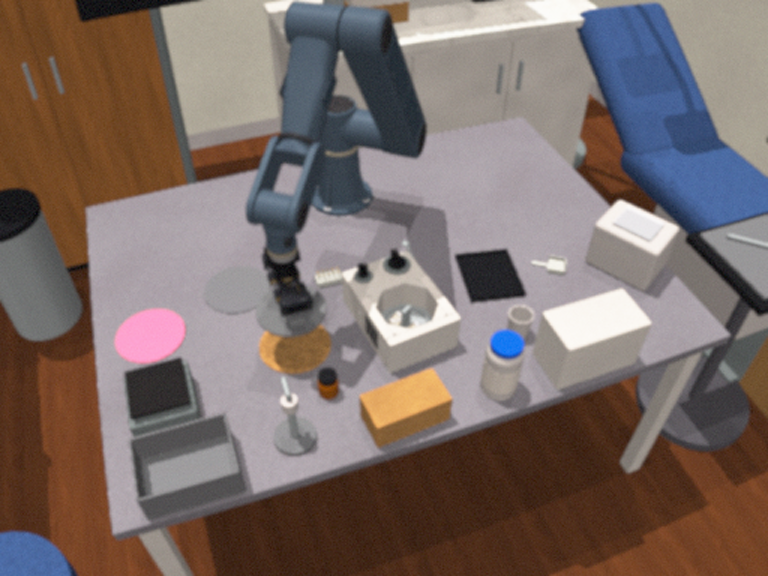

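View pics/wrist6.png

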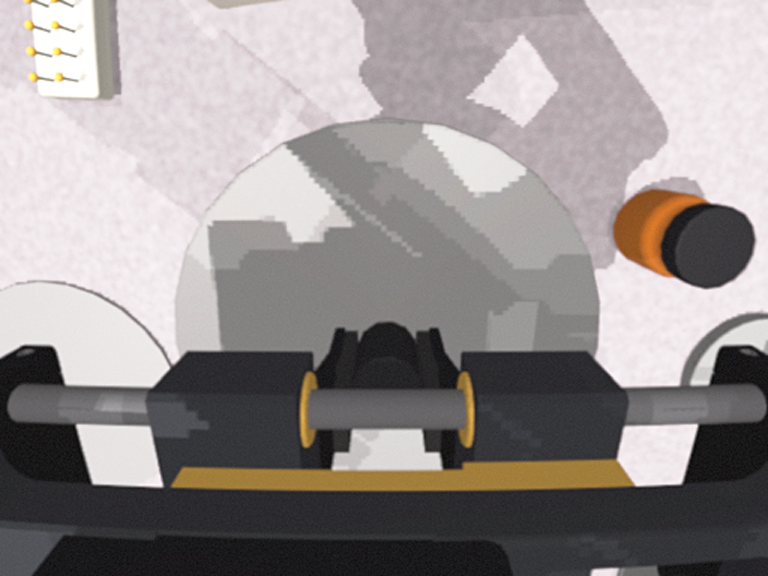

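Request:
send_rows([
  {"offset": [-0.001, 0.002, -0.04], "dr": [0, 0, 0], "grip": -1},
  {"offset": [-0.001, 0.002, -0.08], "dr": [0, 0, 0], "grip": -1},
  {"offset": [-0.001, 0.002, -0.105], "dr": [0, 0, 0], "grip": -1},
  {"offset": [-0.001, 0.002, -0.117], "dr": [0, 0, 0], "grip": -1},
  {"offset": [-0.001, 0.002, -0.117], "dr": [0, 0, 0], "grip": -1},
])

```text
t: 14.55
eef_pos: [0.5693, -0.3017, 0.0475]
eef_rot: [3.141, 0.0, 1.588]
contact_force: [-0.4, -0.0, -1.7]
finger_gap: 0.023
```

Request:
send_rows([
  {"offset": [0, -0.001, -0.002], "dr": [0, 0, 0], "grip": -1},
  {"offset": [0, -0.001, -0.003], "dr": [0, 0, 0], "grip": -1},
  {"offset": [0, -0.001, -0.003], "dr": [0, 0, 0], "grip": 0.2},
  {"offset": [0, -0.001, -0.003], "dr": [0, 0, 0], "grip": 0.2},
  {"offset": [0, -0.001, -0.003], "dr": [0, 0, 0], "grip": 0.2},
  {"offset": [0, -0.001, -0.003], "dr": [0, 0, 0], "grip": 0.2},
  {"offset": [0, -0.001, 0.04], "dr": [0, 0, 0], "grip": 1},
  {"offset": [0, -0.001, 0.08], "dr": [0, 0, 0], "grip": 1},
  {"offset": [0, -0.001, 0.13], "dr": [0, 0, 0], "grip": 1},
  {"offset": [0, 0.02, 0.18], "dr": [0, 0, 0], "grip": 1},
  {"offset": [0.02, 0.06, 0.22], "dr": [0, 0, 0], "grip": 1},
  {"offset": [0.03, 0.1, 0.25], "dr": [0, 0, 0], "grip": 1},
])

```text
t: 15.75
eef_pos: [0.5962, -0.213, 0.2912]
eef_rot: [3.138, 0.002, 1.585]
contact_force: [1.3, 0.1, -0.0]
finger_gap: 0.0852
```

Request:
send_rows([
  {"offset": [0.01, 0.05, 0.02], "dr": [0, 0, 0], "grip": 1},
  {"offset": [0.02, 0.1, 0.02], "dr": [0, 0, 0], "grip": 1},
  {"offset": [0.03, 0.15, 0.02], "dr": [0, 0, 0], "grip": 1},
  {"offset": [0.03, 0.18, 0.02], "dr": [0, 0, 0], "grip": 1},
  {"offset": [0.03, 0.18, 0.02], "dr": [0, 0, 0], "grip": 1},
  {"offset": [0.03, 0.18, 0.02], "dr": [0, 0, 0], "grip": 1},
])

```text
t: 16.35
eef_pos: [0.6253, -0.0318, 0.3084]
eef_rot: [-3.141, 0.001, 1.59]
contact_force: [-0.1, -1.3, -0.3]
finger_gap: 0.0868
```

```bash
python3 - <<'E'
from h import *
s=st()
import pickle
f=grab_frame('wrist');save(f,'wrist7',s=1.5);pickle.dump(f,open('w7.pkl','wb'))
for l,z in[('carrier_grip',.088),('carrier',.032),('chamber_mouth',.11),('model',.036)]:
    for x in pinpoint(f,l)[:2]:print(l,round(x['p'],2),x['location'],atz(f,x['location'],z))
g=grab_frame('scene');save(g,'scene7',(150,270,160,360),4);pickle.dump(g,open('s7.pkl','wb'))
E
```

```text
t 16.35
eef_pos [ 0.6253 -0.0318  0.3084]
eef_rot [-3.1414e+00  8.0000e-04  1.5900e+00]
contact_force [-0.087  -1.2872 -0.2783]
finger_gap 0.0868
carrier_grip 0.95 [155.5, 261.2] [ 0.62967398 -0.02102566  0.088     ]
carrier 0.82 [150.0, 264.1] [ 0.63447743 -0.02414104  0.032     ]
model 0.76 [162.0, 247.1] [ 0.61064232 -0.0411018   0.036     ]
model 0.7 [140.6, 279.8] [ 0.65591899 -0.00976708  0.036     ]
```

View pics/wrist7.png

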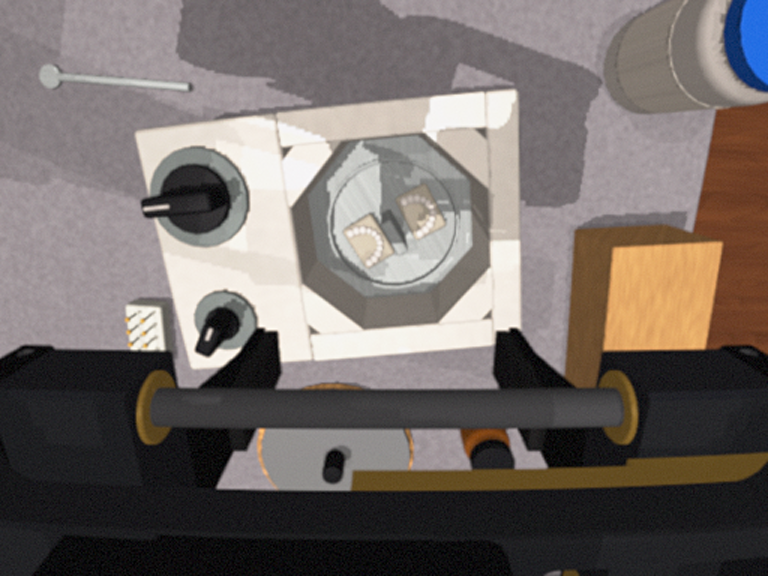

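View pics/scene7.png

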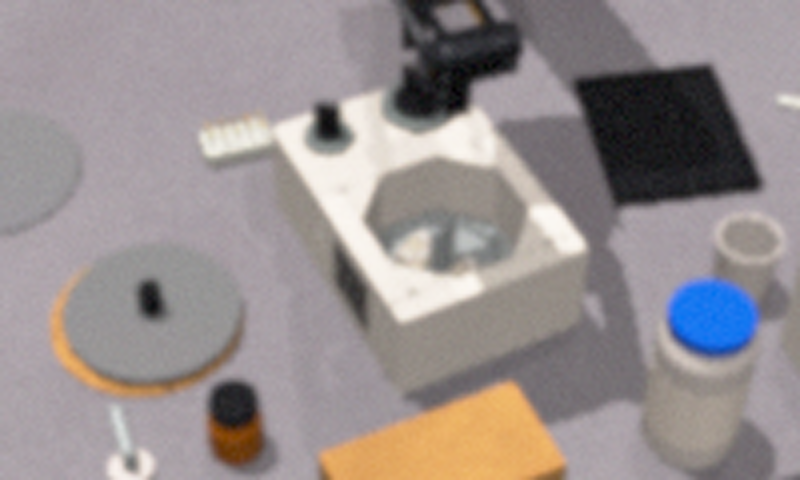

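```bash
python3 - <<'E'
from h import *
import pickle
f=pickle.load(open('w7.pkl','rb'))
save(f,'w7c',(90,210,205,325),6)
E
```

```text
(no output)
```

View pics/w7c.png

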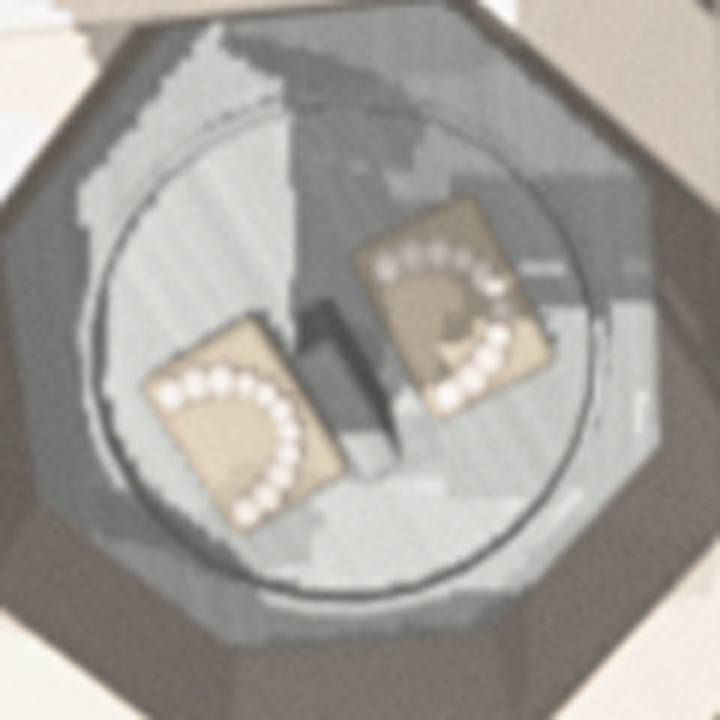

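```bash
python3 - <<'E'
from h import *
import pickle
f=pickle.load(open('w7.pkl','rb'))
W=lambda x,y,z:atz(f,(90+(y+.5)/6-.5,205+(x+.5)/6-.5),z)[:2]
P=np.array([W(x,y,.1) for x,y in[(297,352),(328,338),(394,460),(362,478)]],np.float32);print(P,cv2.minAreaRect(P))
d=P[3]-P[0];print(np.arctan2(d[1],d[0])+np.pi, np.arctan2(*(P[2]-P[1])[::-1])+np.pi)
C=np.array([W(x,y,.044) for x,y in[(98,345),(592,345),(345,92),(345,603)]],np.float32);print('dish',cv2.minEnclosingCircle(C),C.mean(0))
for a,b in[((142,382),(240,535)),((252,312),(346,466)),((352,258),(438,415)),((468,195),(553,350))]:
    d=W(*b,.05)-W(*a,.05);print('model edge',np.arctan2(d[1],d[0])+np.pi,np.linalg.norm(d))
s=st()
E
```

```text
[[ 0.6208752  -0.01008665]
 [ 0.6269334  -0.00719286]
 [ 0.6406792  -0.03158091]
 [ 0.6343506  -0.03542069]] ((0.6308754086494446, -0.02101833187043667), (0.007390536833554506, 0.028694959357380867), 28.00893783569336)
2.0596447 2.084042
dish ((0.6313826441764832, -0.02089875563979149), 0.05927806720137596) [ 0.63135326 -0.01941269]
model edge 2.132832293455542 0.04216378731357597
model edge 2.1287579396859435 0.041374313219155606
model edge 2.0972999651573585 0.04073443410972792
model edge 2.1158027597767965 0.039853203739527755
t 16.65
eef_pos [ 0.6254 -0.0341  0.3082]
eef_rot [-3.1415e+00  1.0000e-04  1.5857e+00]
contact_force [ 0.6778 -0.3969 -1.4213]
finger_gap 0.0869
```

Request:
send_rows([
  {"offset": [0.0055, 0.013, -0.03], "dr": [0, 0, 0.14], "grip": 0},
  {"offset": [0.0055, 0.013, -0.07], "dr": [0, 0, 0.28], "grip": 0},
  {"offset": [0.0055, 0.013, -0.1], "dr": [0, 0, 0.42], "grip": 0},
  {"offset": [0.0055, 0.013, -0.13], "dr": [0, 0, 0.5], "grip": 0},
  {"offset": [0.0055, 0.013, -0.13], "dr": [0, 0, 0.5], "grip": 0},
  {"offset": [0.0055, 0.013, -0.13], "dr": [0, 0, 0.5], "grip": 0},
])

```text
t: 17.25
eef_pos: [0.6311, -0.0203, 0.1784]
eef_rot: [-3.141, -0.0, 2.085]
contact_force: [0.5, 0.1, 0.0]
finger_gap: 0.048
```

```bash
python3 - <<'E'
from h import *
s=st()
f=grab_frame('wrist');save(f,'wrist8',(100,384,150,370),2.6)
for l,z in[('carrier_grip',.088),('model',.036)]:
    for x in pinpoint(f,l)[:2]:print(l,round(x['p'],2),x['location'],atz(f,x['location'],z))
s=st()
E
```

```text
t 17.25
eef_pos [ 0.6311 -0.0203  0.1784]
eef_rot [-3.1411e+00 -4.0000e-04  2.0850e+00]
contact_force [0.5036 0.0875 0.0499]
finger_gap 0.048
model 0.84 [185.4, 228.1] [ 0.60797669 -0.03801157  0.036     ]
model 0.82 [187.1, 285.5] [ 0.65859863 -0.0114815   0.036     ]
t 17.4
eef_pos [ 0.6324 -0.0202  0.1805]
eef_rot [3.1384e+00 2.8000e-03 2.0864e+00]
contact_force [ 0.0382 -0.4298  0.0396]
finger_gap 0.0444
```

View pics/wrist8.png

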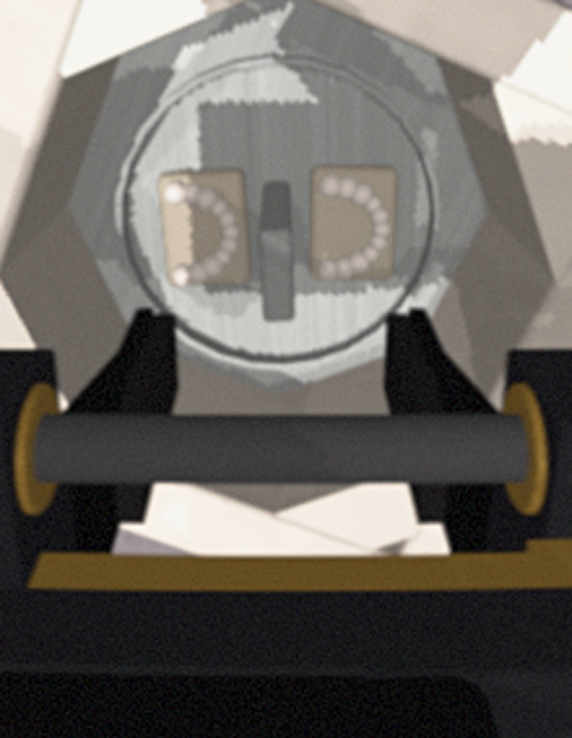

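Request:
send_rows([
  {"offset": [0, 0, -0.03], "dr": [0, 0, 0], "grip": 0},
  {"offset": [0, 0, -0.06], "dr": [0, 0, 0], "grip": 0},
  {"offset": [0, 0, -0.085], "dr": [0, 0, 0], "grip": 0},
  {"offset": [0, 0, -0.085], "dr": [0, 0, 0], "grip": 0},
  {"offset": [0, 0, -0.085], "dr": [0, 0, 0], "grip": -1},
  {"offset": [0, 0, -0.085], "dr": [0, 0, 0], "grip": -1},
  {"offset": [0, 0, -0.085], "dr": [0, 0, 0], "grip": -1},
  {"offset": [0, 0, -0.085], "dr": [0, 0, 0], "grip": -1},
  {"offset": [0, 0, -0.085], "dr": [0, 0, 0], "grip": -1},
  {"offset": [0, 0, -0.085], "dr": [0, 0, 0], "grip": -1},
  {"offset": [0, 0, -0.085], "dr": [0, 0, 0], "grip": -1},
  {"offset": [0, 0, -0.085], "dr": [0, 0, 0], "grip": -1},
], grip_force=30)

```text
t: 18.6
eef_pos: [0.631, -0.0198, 0.0941]
eef_rot: [3.141, 0.0, 2.088]
contact_force: [-1.2, -0.8, 5.9]
finger_gap: 0.0097
```

Request:
send_rows([
  {"offset": [0, 0, 0.008], "dr": [0, 0, 0], "grip": -1},
  {"offset": [0, 0, 0.025], "dr": [0, 0, 0], "grip": -1},
  {"offset": [0, 0, 0.045], "dr": [0, 0, 0], "grip": -1},
  {"offset": [0, 0, 0.065], "dr": [0, 0, 0], "grip": -1},
  {"offset": [0, 0, 0.085], "dr": [0, 0, 0], "grip": -1},
  {"offset": [0, 0, 0.105], "dr": [0, 0, 0], "grip": -1},
  {"offset": [0, 0, 0.125], "dr": [0, 0, 0], "grip": -1},
  {"offset": [0, 0, 0.135], "dr": [0, 0, 0], "grip": -1},
  {"offset": [0, 0, 0.135], "dr": [0, 0, 0], "grip": -1},
])

```text
t: 19.5
eef_pos: [0.6317, -0.0196, 0.2297]
eef_rot: [3.139, 0.002, 2.088]
contact_force: [0.2, -0.1, -2.2]
finger_gap: 0.0092
```

```bash
python3 - <<'E'
from h import *
s=st()
f=grab_frame('wrist');save(f,'wrist9',s=1.5)
g=grab_frame('side');save(g,'side9',s=1.5)
for n,z in(('side',.009),('scene',.009)):
  h=grab_frame(n)
  for m in masks_of(h,'tray')[:1]:
    M=m['mask'].astype(np.uint8);c=max(cv2.findContours(M,0,1)[0],key=len)
    P=np.array([atz(h,(q[0][1],q[0][0]),z)[:2] for q in c],np.float32);print(n,m['p'],cv2.minAreaRect(P))
E
```

```text
t 19.5
eef_pos [ 0.6317 -0.0196  0.2297]
eef_rot [3.1392e+00 1.9000e-03 2.0879e+00]
contact_force [ 0.1842 -0.0596 -2.1694]
finger_gap 0.0092
side 0.7 ((0.5102218389511108, 0.2863038182258606), (0.17822301387786865, 0.19527775049209595), 79.163330078125)
scene 0.91 ((0.5108309388160706, 0.28922101855278015), (0.16933323442935944, 0.19836761057376862), 80.03801727294922)
```

View pics/wrist9.png

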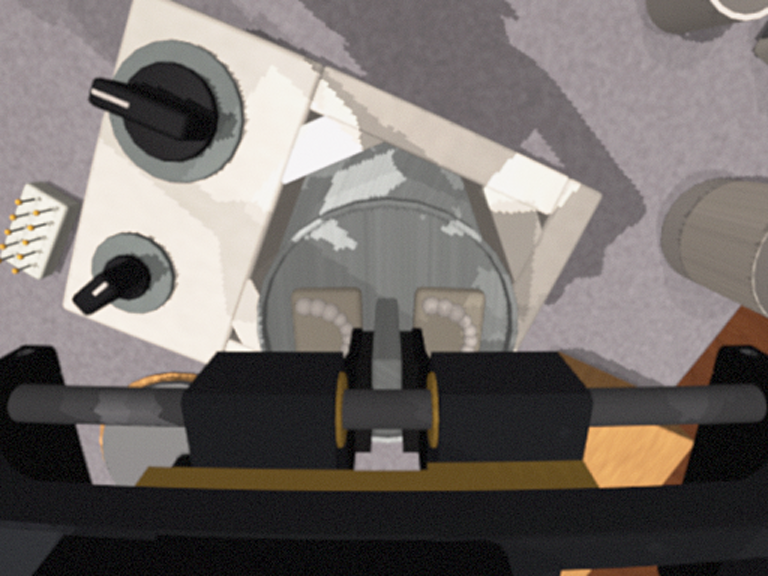

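View pics/side9.png

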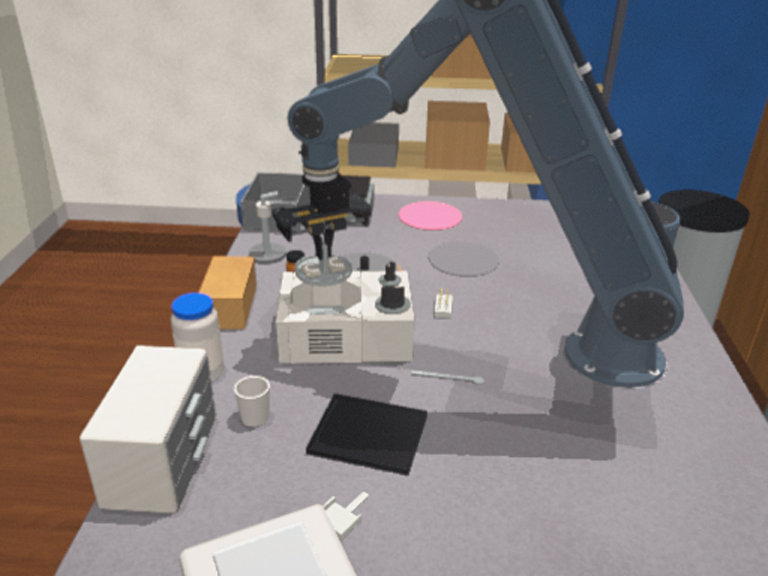

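Request:
send_rows([
  {"offset": [-0.004, 0.009, 0], "dr": [0, 0, 0], "grip": -1},
  {"offset": [-0.011, 0.028, 0], "dr": [0, 0, 0], "grip": -1},
  {"offset": [-0.022, 0.056, 0], "dr": [0, 0, 0], "grip": -1},
  {"offset": [-0.035, 0.088, 0], "dr": [0, 0, 0], "grip": -1},
  {"offset": [-0.048, 0.121, 0], "dr": [0, 0, 0], "grip": -1},
  {"offset": [-0.06, 0.154, 0], "dr": [0, 0, 0], "grip": -1},
  {"offset": [-0.073, 0.186, 0], "dr": [0, 0, 0], "grip": -1},
  {"offset": [-0.086, 0.219, 0], "dr": [0, 0, 0], "grip": -1},
  {"offset": [-0.099, 0.251, 0], "dr": [0, 0, 0], "grip": -1},
  {"offset": [-0.11, 0.279, 0], "dr": [0, 0, 0], "grip": -1},
  {"offset": [-0.117, 0.298, 0], "dr": [0, 0, 0], "grip": -1},
  {"offset": [-0.121, 0.308, 0], "dr": [0, 0, 0], "grip": -1},
])

```text
t: 21.0
eef_pos: [0.5075, 0.2911, 0.2283]
eef_rot: [-3.141, -0.001, 2.091]
contact_force: [-0.9, -0.4, -1.5]
finger_gap: 0.0097
```

Request:
send_rows([
  {"offset": [0, 0, -0.01], "dr": [0, 0, 0], "grip": -1},
  {"offset": [0, 0, -0.03], "dr": [0, 0, 0], "grip": -1},
  {"offset": [0, 0, -0.055], "dr": [0, 0, 0], "grip": -1},
  {"offset": [0, 0, -0.08], "dr": [0, 0, 0], "grip": -1},
  {"offset": [0, 0, -0.105], "dr": [0, 0, 0], "grip": -1},
  {"offset": [0, 0, -0.125], "dr": [0, 0, 0], "grip": -1},
  {"offset": [0, 0, -0.135], "dr": [0, 0, 0], "grip": -1},
  {"offset": [0, 0, -0.135], "dr": [0, 0, 0], "grip": -1},
  {"offset": [0, 0, -0.135], "dr": [0, 0, 0], "grip": -1},
])

```text
t: 21.9
eef_pos: [0.5105, 0.2881, 0.0936]
eef_rot: [3.141, 0.0, 2.087]
contact_force: [-0.7, -0.5, -1.9]
finger_gap: 0.0099
```

```bash
python3 - <<'E'
from h import *
s=st()
f=grab_frame('wrist');save(f,'wrist10',s=1.5)
g=grab_frame('side');save(g,'side10',(220,340,180,310),5)
g=grab_frame('scene');save(g,'scene10',(120,240,260,400),5)
E
```

```text
t 21.9
eef_pos [0.5105 0.2881 0.0936]
eef_rot [3.1410e+00 2.0000e-04 2.0872e+00]
contact_force [-0.6754 -0.5285 -1.9373]
finger_gap 0.0099
```

View pics/side10.png

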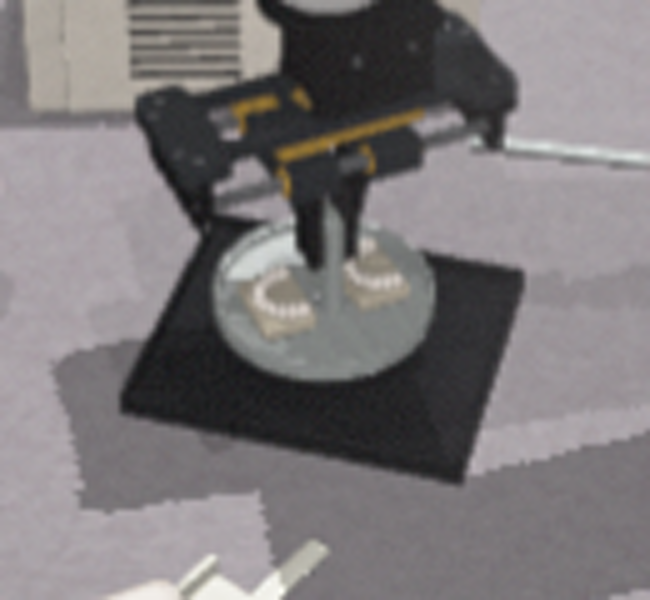

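View pics/scene10.png

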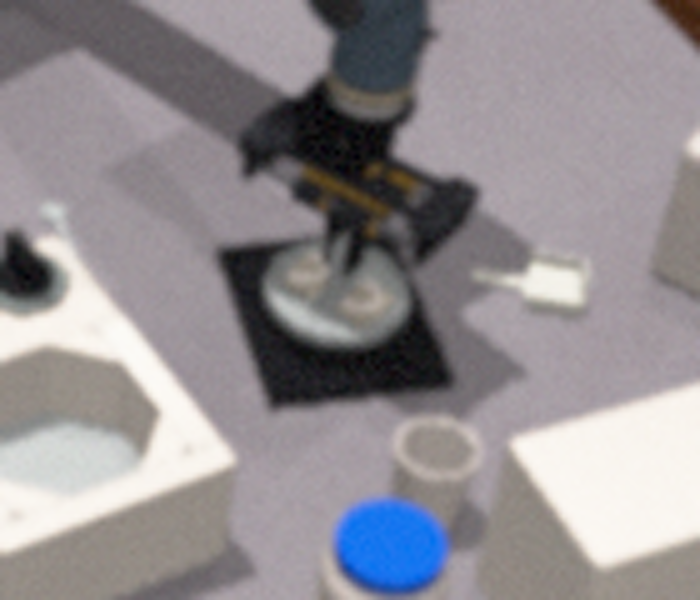

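View pics/wrist10.png

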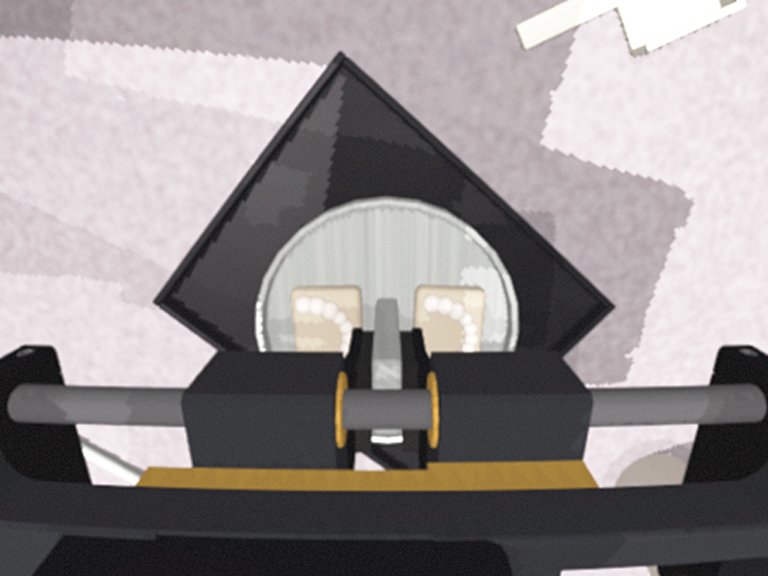

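```bash
python3 - <<'E'
from h import *
f=grab_frame('wrist')
P=[atz(f,(y/1.5-.2,x/1.5-.2),.014)[:2] for x,y in[(340,55),(158,300),(612,305)]]
print(P,np.linalg.norm(P[0]-P[1]),np.linalg.norm(P[0]-P[2]),'centre',(P[1]+P[2])/2)
E
```

```text
[array([0.43347712, 0.38354264]), array([0.40408161, 0.23123191]), array([0.61668164, 0.34840378])] 0.1551214159791632 0.1865439192486721 centre [0.51038162 0.28981784]
```

Request:
send_rows([
  {"offset": [0, 0.001, -0.012], "dr": [0, 0, 0], "grip": -1},
  {"offset": [0, 0.001, -0.022], "dr": [0, 0, 0], "grip": -1},
  {"offset": [0, 0.001, -0.026], "dr": [0, 0, 0], "grip": -1},
  {"offset": [0, 0.001, -0.0275], "dr": [0, 0, 0], "grip": -1},
  {"offset": [0, 0.001, -0.0275], "dr": [0, 0, 0], "grip": -1},
])

```text
t: 22.6
eef_pos: [0.509, 0.2892, 0.066]
eef_rot: [-3.139, -0.0, 2.088]
contact_force: [-3.0, -1.8, 5.0]
finger_gap: 0.0097
```

Request:
send_rows([
  {"offset": [0, 0, 0.001], "dr": [0, 0, 0], "grip": 0},
  {"offset": [0, 0, 0.001], "dr": [0, 0, 0], "grip": 0},
  {"offset": [0, 0, 0.001], "dr": [0, 0, 0], "grip": 0},
  {"offset": [0, 0, 0.001], "dr": [0, 0, 0], "grip": 0},
  {"offset": [0, 0, 0.001], "dr": [0, 0, 0], "grip": 0},
  {"offset": [0, 0, 0.03], "dr": [0, 0, 0], "grip": 0},
  {"offset": [0, 0, 0.07], "dr": [0, 0, 0], "grip": 0},
  {"offset": [0, 0, 0.12], "dr": [0, 0, 0], "grip": 0},
  {"offset": [0, 0, 0.17], "dr": [0, 0, 0], "grip": 0},
])

```text
t: 23.5
eef_pos: [0.5094, 0.2892, 0.237]
eef_rot: [-3.14, -0.0, 2.088]
contact_force: [0.4, 0.8, -0.6]
finger_gap: 0.0436
```

```bash
python3 - <<'E'
from h import *
s=st()
f=grab_frame('wrist');save(f,'wrist11',s=1.5)
g=grab_frame('side');save(g,'side11',s=1.5)
for l,z in[('carrier_grip',.06),('model',.008)]:
    for x in pinpoint(f,l)[:2]:print(l,round(x['p'],2),x['location'],atz(f,x['location'],z))
E
```

```text
t 23.5
eef_pos [0.5094 0.2892 0.237 ]
eef_rot [-3.1401e+00 -3.0000e-04  2.0877e+00]
contact_force [ 0.3645  0.8026 -0.6289]
finger_gap 0.0436
carrier_grip 0.93 [171.1, 255.6] [0.50684615 0.2898186  0.06      ]
model 0.85 [163.3, 236.2] [0.48642837 0.27487223 0.008     ]
model 0.61 [168.5, 280.2] [0.5386227  0.29669834 0.008     ]
```

View pics/wrist11.png

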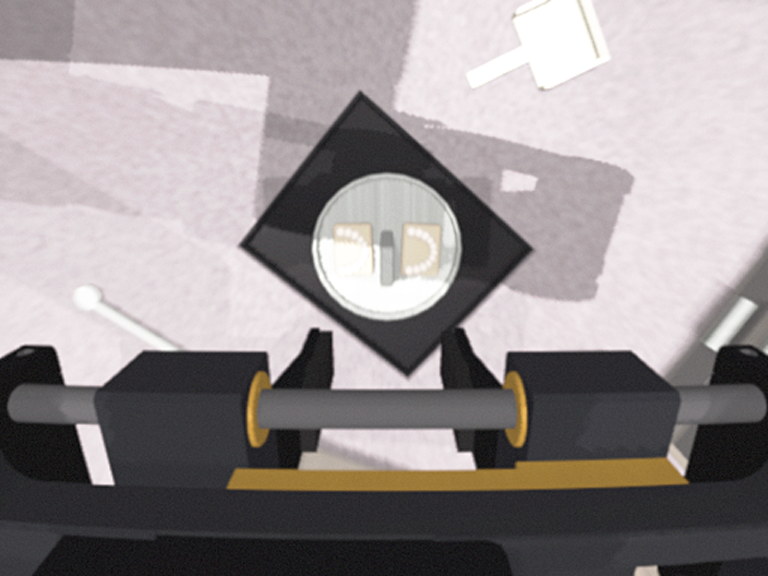

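View pics/side11.png

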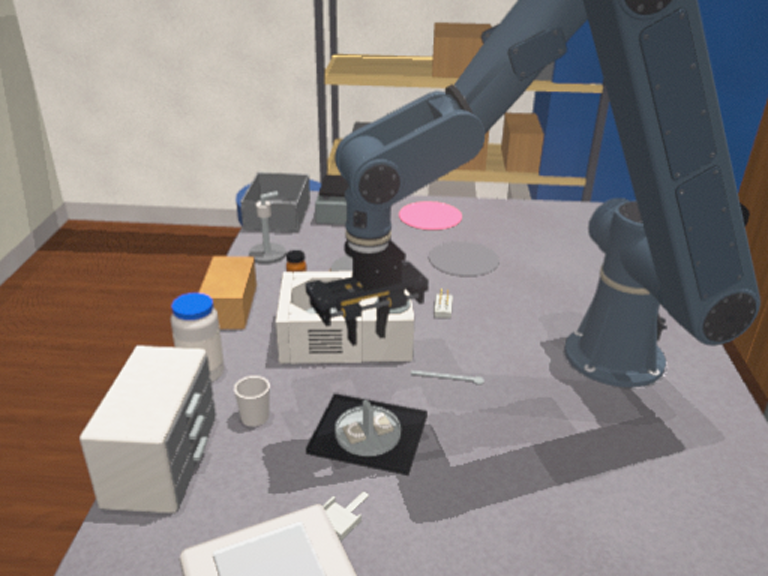

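Request:
send_rows([
  {"offset": [0.005, -0.04, 0.02], "dr": [0, 0, -0.1], "grip": 0.6},
  {"offset": [0.01, -0.09, 0.04], "dr": [0, 0, -0.2], "grip": 0.6},
  {"offset": [0.015, -0.14, 0.05], "dr": [0, 0, -0.3], "grip": 0.6},
  {"offset": [0.02, -0.19, 0.05], "dr": [0, 0, -0.4], "grip": 0.6},
  {"offset": [0.025, -0.24, 0.05], "dr": [0, 0, -0.5], "grip": 0.6},
  {"offset": [0.03, -0.29, 0.05], "dr": [0, 0, -0.5], "grip": 0.6},
  {"offset": [0.035, -0.34, 0.05], "dr": [0, 0, -0.5], "grip": 0.6},
  {"offset": [0.04, -0.39, 0.05], "dr": [0, 0, -0.5], "grip": 0.6},
  {"offset": [0.045, -0.44, 0.05], "dr": [0, 0, -0.5], "grip": 0.6},
  {"offset": [0.05, -0.49, 0.03], "dr": [0, 0, -0.5], "grip": 0.6},
  {"offset": [0.055, -0.54, 0], "dr": [0, 0, -0.5], "grip": 0.6},
  {"offset": [0.06, -0.592, -0.02], "dr": [0, 0, -0.5], "grip": 0.6},
])

```text
t: 24.9
eef_pos: [0.5661, -0.281, 0.2216]
eef_rot: [-3.137, -0.004, 1.587]
contact_force: [1.8, 0.1, -0.5]
finger_gap: 0.0695
```

Request:
send_rows([
  {"offset": [0, 0, -0.02], "dr": [0, 0, 0], "grip": 0.4},
  {"offset": [0, 0, -0.02], "dr": [0, 0, 0], "grip": 0.4},
  {"offset": [0, 0, -0.02], "dr": [0, 0, 0], "grip": 0.4},
  {"offset": [0, 0, -0.02], "dr": [0, 0, 0], "grip": 0.4},
])

```text
t: 25.3
eef_pos: [0.5679, -0.2792, 0.2057]
eef_rot: [-3.142, -0.0, 1.589]
contact_force: [-0.5, -0.4, 0.2]
finger_gap: 0.0612
```

```bash
python3 - <<'E'
from h import *
s=st()
f=grab_frame('wrist');save(f,'wrist12',s=1.5)
for l,z in[('lid_grip',.036)]:
    for x in pinpoint(f,l)[:2]:print(l,round(x['p'],2),x['location'],atz(f,x['location'],z))
for m in masks_of(f,'lid')[:1]:
    M=m['mask'].astype(np.uint8);c=max(cv2.findContours(M,0,1)[0],key=len)
    P=np.array([atz(f,(q[0][1],q[0][0]),.018)[:2] for q in c if q[0][1]<220],np.float32)
    print(m['p'],cv2.fitEllipse(P))
import pickle
f=pickle.load(open('w7.pkl','rb'));save(f,'w7m',(75,250,170,370),4)
s=st()
E
```

```text
t 25.3
eef_pos [ 0.5679 -0.2792  0.2057]
eef_rot [-3.1415e+00 -2.0000e-04  1.5891e+00]
contact_force [-0.46   -0.444   0.1669]
finger_gap 0.0612
t 25.45
eef_pos [ 0.5683 -0.2794  0.2066]
eef_rot [3.1401e+00 1.1000e-03 1.5893e+00]
contact_force [ 0.3879 -0.1773  0.3524]
finger_gap 0.061
```

View pics/wrist12.png

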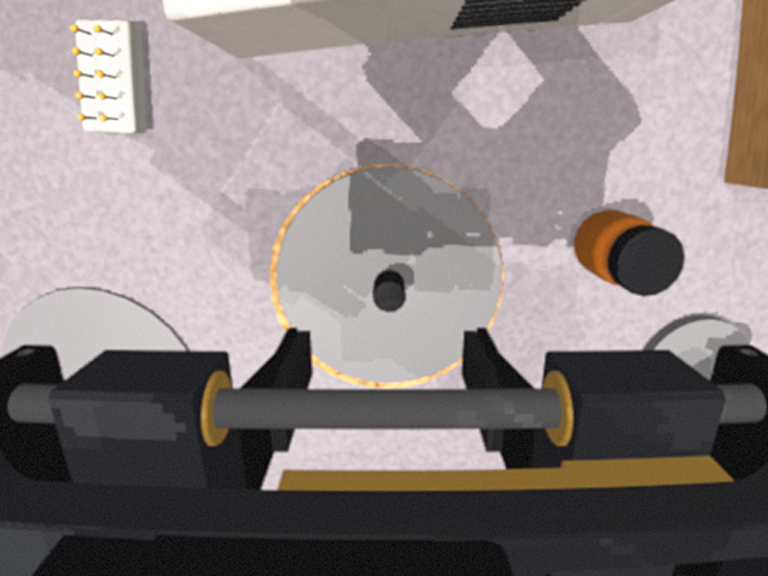

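View pics/w7m.png

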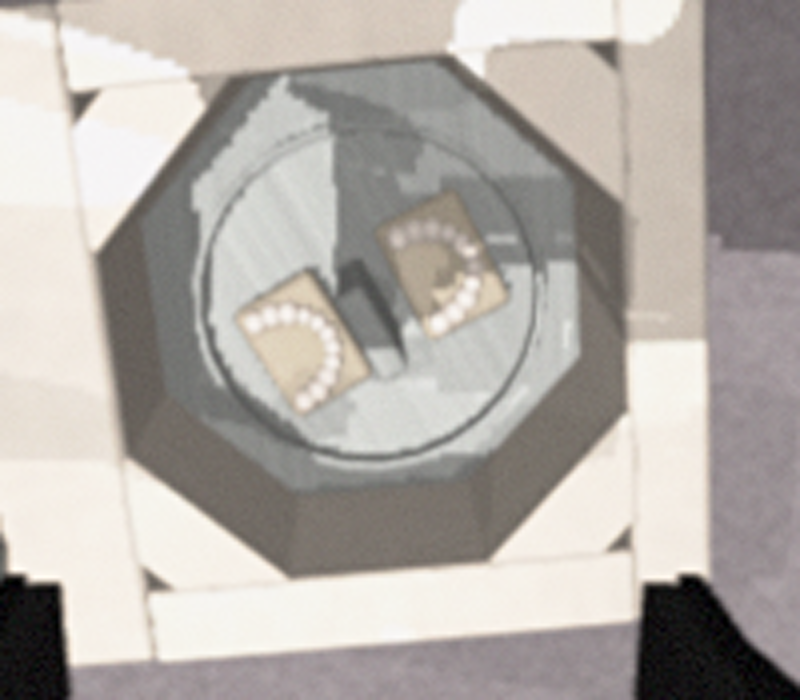

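```bash
python3 - <<'E'
from h import *
import pickle
f=pickle.load(open('w7.pkl','rb'))
W=lambda x,y,z=.11:atz(f,(75+(y+.5)/4-.5,170+(x+.5)/4-.5),z)[:2]
V=np.array([W(*p) for p in[(97,255),(125,457),(290,578),(490,558),(627,410),(623,205),(440,57),(225,78)]],np.float32)
print(np.round(V,4).tolist(),V.mean(0),[np.linalg.norm(V[i]-V[(i+4)%8]) for i in range(4)],cv2.fitEllipse(V)[0])
for i in range(4): print((V[i]+V[i+4])/2)
f=grab_frame('wrist');save(f,'w13',(150,230,215,305),7)
E
```

```text
[[0.5519999861717224, 0.0019000000320374966], [0.5579000115394592, -0.05860000103712082], [0.6075000166893005, -0.09690000116825104], [0.6690000295639038, -0.08910000324249268], [0.7071999907493591, -0.041099999099969864], [0.7010999917984009, 0.018799999728798866], [0.6478000283241272, 0.0575999990105629], [0.5891000032424927, 0.050999999046325684]] [ 0.62895805 -0.01954679] [np.float32(0.16107254), np.float32(0.16277741), np.float32(0.15974636), np.float32(0.16134655)] (0.6292546391487122, -0.019596144556999207)
[ 0.62963325 -0.01962145]
[ 0.6294555  -0.01987685]
[ 0.6276586  -0.01965127]
[ 0.6290847 -0.0190376]
```

View pics/w13.png

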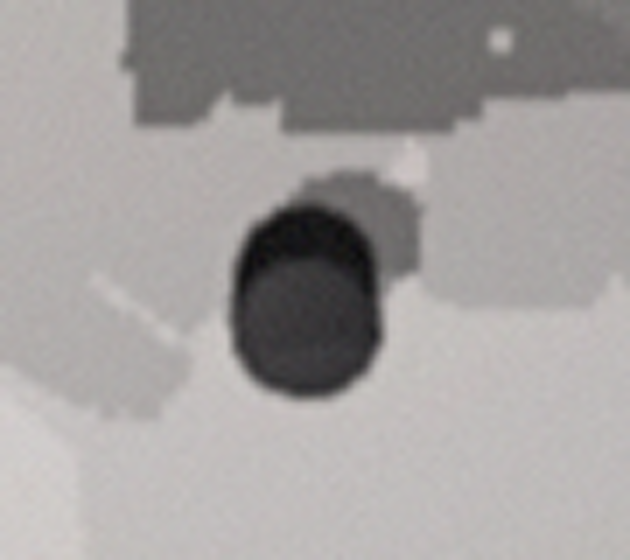

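```bash
python3 - <<'E'
from h import *
f=grab_frame('wrist')
W=lambda x,y,z:atz(f,(150+(y+.5)/7-.5,215+(x+.5)/7-.5),z)[:2]
print(W(307,328,.05),W(232,328,.05),W(382,328,.05),W(307,258,.05),W(307,398,.05))
import pickle
g=pickle.load(open('w5.pkl','rb'));save(g,'w5c',(150,220,215,295),8)
st()
E
```

```text
[ 0.57003519 -0.30011152] [ 0.55871476 -0.30030884] [ 0.58135698 -0.29991621] [ 0.56983002 -0.28904756] [ 0.57024498 -0.31141794]
t 25.55
eef_pos [ 0.5682 -0.2797  0.2065]
eef_rot [3.1402e+00 1.1000e-03 1.5890e+00]
contact_force [ 0.766   0.0298 -0.0428]
finger_gap 0.061
```

View pics/w5c.png

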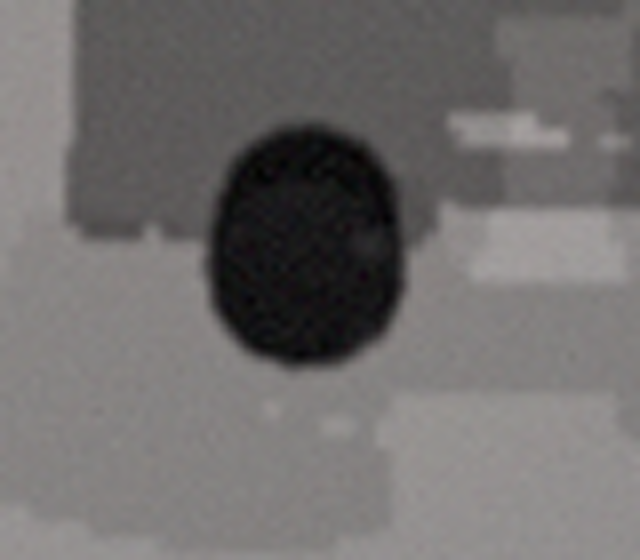

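```bash
python3 - <<'E'
from h import *
import pickle
f=pickle.load(open('w5.pkl','rb'))
W=lambda x,y,z:atz(f,(150+(y+.5)/8-.5,215+(x+.5)/8-.5),z)[:2]
print(W(306,268,.15),W(306,170,.15),W(306,368,.15))
E
```

```text
[ 0.62941725 -0.01824642] [ 0.62924939 -0.00646296] [ 0.62959194 -0.03058238]
```

Request:
send_rows([
  {"offset": [0.0015, -0.0215, -0.04], "dr": [0, 0, 0], "grip": 0.1},
  {"offset": [0.0015, -0.0215, -0.08], "dr": [0, 0, 0], "grip": 0.1},
  {"offset": [0.0015, -0.0215, -0.11], "dr": [0, 0, 0], "grip": 0.1},
  {"offset": [0.0015, -0.0215, -0.14], "dr": [0, 0, 0], "grip": 0.1},
  {"offset": [0.0015, -0.0215, -0.162], "dr": [0, 0, 0], "grip": 0.1},
  {"offset": [0.0015, -0.0215, -0.162], "dr": [0, 0, 0], "grip": 0.1},
  {"offset": [0.0015, -0.0215, -0.162], "dr": [0, 0, 0], "grip": 0.1},
])

```text
t: 26.25
eef_pos: [0.5698, -0.3018, 0.0441]
eef_rot: [3.141, 0.001, 1.588]
contact_force: [-0.5, -0.3, -0.1]
finger_gap: 0.0481
```

Request:
send_rows([
  {"offset": [0, 0, 0], "dr": [0, 0, 0], "grip": -1},
  {"offset": [0, 0, 0], "dr": [0, 0, 0], "grip": -1},
  {"offset": [0, 0, 0], "dr": [0, 0, 0], "grip": -1},
  {"offset": [0, 0, 0], "dr": [0, 0, 0], "grip": -1},
  {"offset": [0, 0, 0], "dr": [0, 0, 0], "grip": -1},
  {"offset": [0, 0, 0], "dr": [0, 0, 0], "grip": -1},
], grip_force=30)

```text
t: 26.85
eef_pos: [0.5694, -0.3017, 0.0435]
eef_rot: [3.141, 0.0, 1.588]
contact_force: [0.1, -0.4, 0.6]
finger_gap: 0.0235
```

Request:
send_rows([
  {"offset": [0, 0, 0.02], "dr": [0, 0, 0], "grip": -1},
  {"offset": [0, 0, 0.06], "dr": [0, 0, 0], "grip": -1},
  {"offset": [0, 0, 0.1], "dr": [0, 0, 0], "grip": -1},
  {"offset": [0, 0, 0.14], "dr": [0, 0, 0], "grip": -1},
  {"offset": [0, 0, 0.18], "dr": [0, 0, 0], "grip": -1},
  {"offset": [0.005, 0.03, 0.19], "dr": [0, 0, 0], "grip": -1},
  {"offset": [0.015, 0.075, 0.19], "dr": [0, 0, 0], "grip": -1},
  {"offset": [0.025, 0.12, 0.19], "dr": [0, 0, 0], "grip": -1},
  {"offset": [0.035, 0.165, 0.19], "dr": [0, 0, 0], "grip": -1},
  {"offset": [0.045, 0.21, 0.19], "dr": [0, 0, 0], "grip": -1},
  {"offset": [0.055, 0.25, 0.19], "dr": [0, 0, 0], "grip": -1},
  {"offset": [0.06, 0.2805, 0.19], "dr": [0, 0, 0], "grip": -1},
])

```text
t: 28.05
eef_pos: [0.629, -0.0184, 0.2328]
eef_rot: [-3.14, -0.001, 1.589]
contact_force: [0.0, 0.6, -1.3]
finger_gap: 0.0228
```

Request:
send_rows([
  {"offset": [0, 0, -0.03], "dr": [0, 0, 0], "grip": -1},
  {"offset": [0, 0, -0.06], "dr": [0, 0, 0], "grip": -1},
  {"offset": [0, 0, -0.06], "dr": [0, 0, 0], "grip": -1},
  {"offset": [0, 0, -0.06], "dr": [0, 0, 0], "grip": -1},
])

```text
t: 28.45
eef_pos: [0.6287, -0.0212, 0.1728]
eef_rot: [-3.139, -0.0, 1.588]
contact_force: [0.7, 0.1, -1.6]
finger_gap: 0.0234
```

```bash
python3 - <<'E'
from h import *
st()
f=grab_frame('wrist');save(f,'wrist14',s=1.5)
f=grab_frame('scene');save(f,'scene14',(130,250,190,330),5)
f=grab_frame('side');save(f,'side14',(150,260,165,295),5)
st()
E
```

```text
t 28.45
eef_pos [ 0.6287 -0.0212  0.1728]
eef_rot [-3.1394e+00 -5.0000e-04  1.5877e+00]
contact_force [ 0.733   0.0659 -1.6471]
finger_gap 0.0234
t 28.6
eef_pos [ 0.6304 -0.0218  0.1751]
eef_rot [3.1384e+00 7.0000e-04 1.5872e+00]
contact_force [ 0.2158 -0.623  -1.0019]
finger_gap 0.0233
```

View pics/wrist14.png

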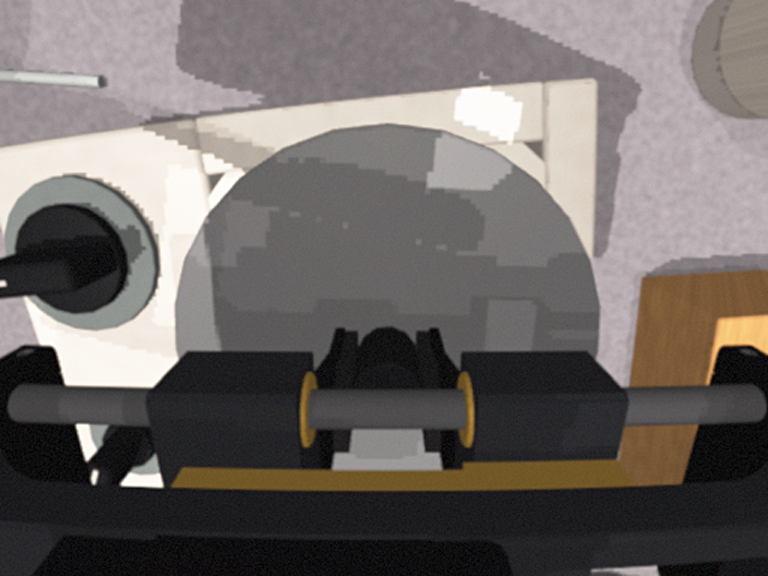

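View pics/side14.png

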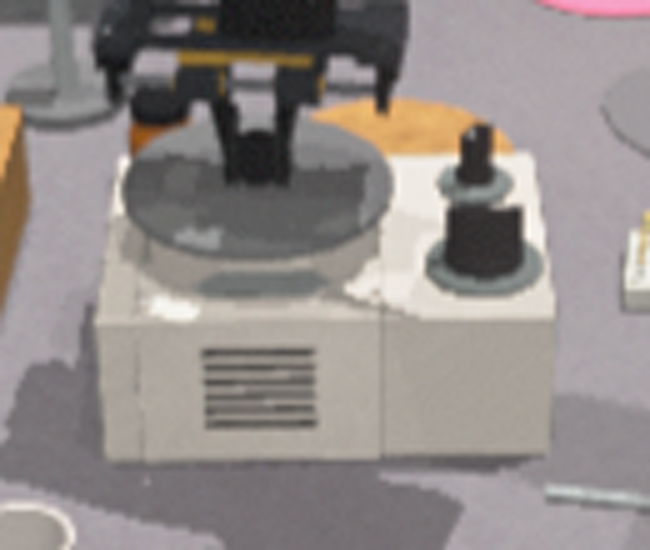

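Request:
send_rows([
  {"offset": [0, 0, -0.012], "dr": [0, 0, 0], "grip": -1},
  {"offset": [0, 0, -0.02], "dr": [0, 0, 0], "grip": -1},
  {"offset": [0, 0, -0.024], "dr": [0, 0, 0], "grip": -1},
  {"offset": [0, 0, -0.027], "dr": [0, 0, 0], "grip": -1},
  {"offset": [0, 0, -0.029], "dr": [0, 0, 0], "grip": -1},
  {"offset": [0, 0, -0.029], "dr": [0, 0, 0], "grip": -1},
])

```text
t: 29.2
eef_pos: [0.6291, -0.0212, 0.144]
eef_rot: [-3.141, -0.0, 1.588]
contact_force: [-1.2, 0.2, -1.5]
finger_gap: 0.0235
```

```bash
python3 - <<'E'
from h import *
st()
f=grab_frame('side');save(f,'side15',(150,260,165,295),5)
st()
E
```

```text
t 29.2
eef_pos [ 0.6291 -0.0212  0.144 ]
eef_rot [-3.1411e+00 -1.0000e-04  1.5878e+00]
contact_force [-1.1734  0.1556 -1.4731]
finger_gap 0.0235
t 29.25
eef_pos [ 0.6293 -0.0212  0.1443]
eef_rot [-3.1415 -0.      1.5878]
contact_force [ 0.0309 -0.9018 -0.9165]
finger_gap 0.0234
```

View pics/side15.png

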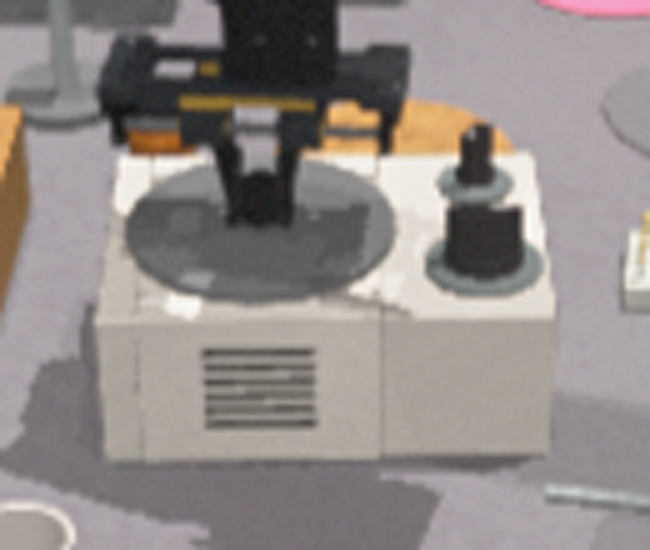

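Request:
send_rows([
  {"offset": [0, 0, -0.001], "dr": [0, 0, 0], "grip": -1},
  {"offset": [0, 0, -0.002], "dr": [0, 0, 0], "grip": -1},
  {"offset": [0, 0, -0.002], "dr": [0, 0, 0], "grip": -1},
])

```text
t: 29.55
eef_pos: [0.6296, -0.0212, 0.1435]
eef_rot: [3.141, 0.0, 1.588]
contact_force: [-1.0, 0.6, 3.1]
finger_gap: 0.0234
```

Request:
send_rows([
  {"offset": [0, 0, 0], "dr": [0, 0, 0], "grip": 0.2},
  {"offset": [0, 0, 0], "dr": [0, 0, 0], "grip": 0.2},
  {"offset": [0, 0, 0], "dr": [0, 0, 0], "grip": 0.2},
  {"offset": [0, 0, 0], "dr": [0, 0, 0], "grip": 0.2},
  {"offset": [0, 0, 0.04], "dr": [0, 0, 0], "grip": 0.2},
  {"offset": [0, 0, 0.08], "dr": [0, 0, 0], "grip": 0.6},
  {"offset": [0, 0, 0.12], "dr": [0, 0, 0], "grip": 1},
  {"offset": [0, 0, 0.15], "dr": [0, 0, 0], "grip": 1},
  {"offset": [-0.005, -0.01, 0.17], "dr": [0, 0, 0], "grip": 1},
  {"offset": [-0.005, -0.01, 0.17], "dr": [0, 0, 0], "grip": 1},
])

```text
t: 30.55
eef_pos: [0.6246, -0.0321, 0.3149]
eef_rot: [3.138, 0.002, 1.587]
contact_force: [0.4, 0.4, 0.4]
finger_gap: 0.0827
```

```bash
python3 - <<'E'
from h import *
st()
f=grab_frame('wrist');save(f,'wrist16',s=1.5)
for m in masks_of(f,'lid')[:1]:
    M=m['mask'].astype(np.uint8);c=max(cv2.findContours(M,0,1)[0],key=len)
    P=np.array([atz(f,(q[0][1],q[0][0]),.112)[:2] for q in c if q[0][1]<220],np.float32)
    print(m['p'],cv2.fitEllipse(P))
f=grab_frame('side');save(f,'side16',s=1.5);save(f,'side16c',(150,260,165,295),5)
f=grab_frame('scene');save(f,'scene16',s=1.5)
E
```

```text
t 30.55
eef_pos [ 0.6246 -0.0321  0.3149]
eef_rot [3.1381e+00 1.6000e-03 1.5870e+00]
contact_force [0.3891 0.4374 0.3625]
finger_gap 0.0827
0.73 ((0.6297259330749512, -0.020804787054657936), (0.17727181315422058, 0.1782204806804657), 131.094482421875)
```

View pics/wrist16.png

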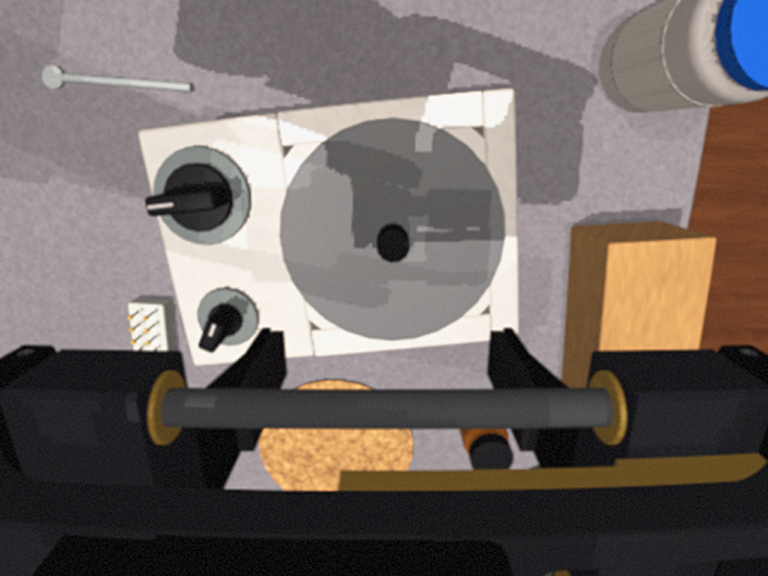

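View pics/side16c.png

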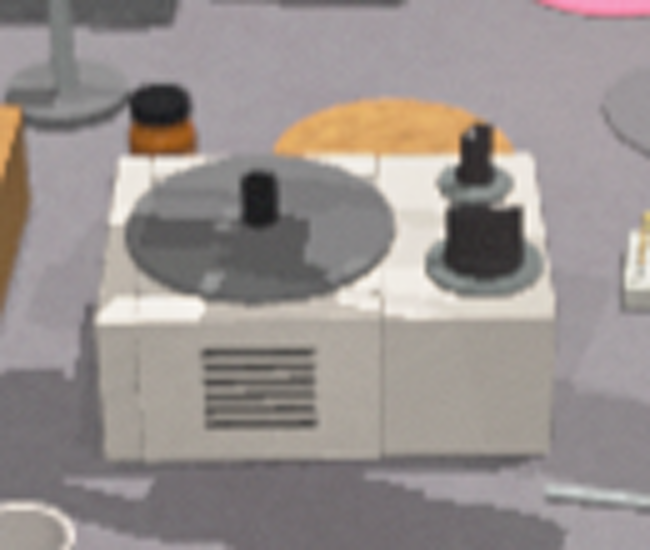

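View pics/scene16.png

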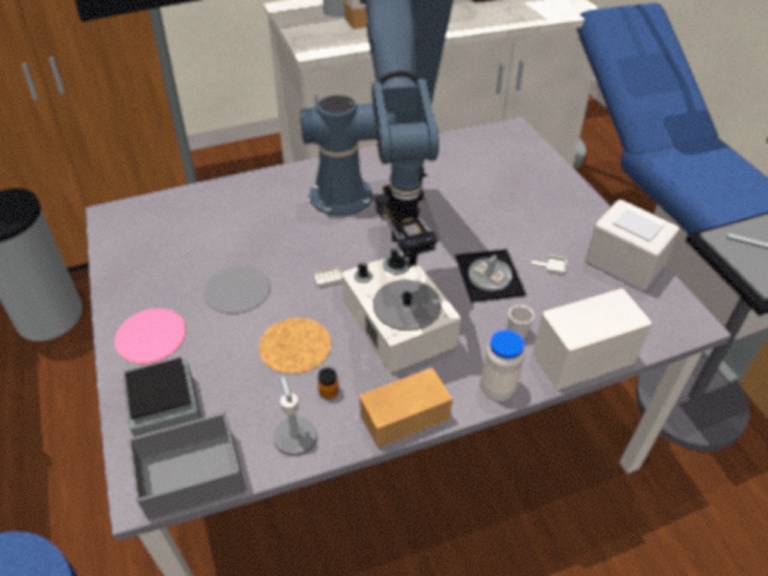

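```bash
python3 -c "
from rig import hand_in; print(hand_in())"
```

```text
the job is handed in; nothing more can be done
None
```

The job is done in the order asked and was handed in at about 31 s of the 72 s allowed; the hand-in gave no verdict.

- **Timer:** I turned it anticlockwise by about 1.9 rad, until the wrist torque jumped from 0.05 to 0.49 N m, which I took as the end stop. In the last pictures its bar lies along the box's x, with the white line on the robot side. I never touched the smaller knob.
- **Lid off:** I laid it the right way up on the cork mat, and the wrist picture showed cork showing all round its edge.
- **Carrier:** I lifted it by its handle and stood it in the black tray, centred to within about 2–3 mm. The wrist and side pictures taken after release show it flat with both models in the dish.
- **Lid back on:** It met no resistance until the expected seating height, where I felt a light 3 N contact. In the last picture its centre is at (0.630, -0.021), about 1 mm from the measured mouth centre, and its outline matches the one before I lifted it. The side view shows it level.

**Disagreements:** The measurements of the lid's post, the mouth and the timer's centre differed from each other by 1–5 mm. The arm also settled up to about 5 mm off its command at first, so I corrected against the measured pose. The network did not find the lid on the mat in one picture, so I located its post by eye there. In the last pictures the other items looked to be where they started, but I did not measure them.

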